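# Erect the fold-flat tray and square it into the corner stop

## Task

Fold up all four yellow sides of the flat tray so that each stands upright, then slide the erected tray along the desk, without lifting it, fully home into the red corner stop: its far edge flush against the far bar and its left edge flush against the left bar. Leave the other things on the desk where they are.

Things in the scene. Friction and masses are not known exactly. Their poses are not given: they have to be found in the camera images.
- tray: White floor of the fold-flat tray, a loose plate 120 (its x) x 100 (its y) x 8 mm (z), about 0.3 kg, lying on the desk. Origin: centre of its underside. Its x axis points roughly away from the robot, y to the left, z up. Four yellow sides are hinged to the edges of its top face, 60 mm (far, near) or 50 mm (left, right) from the centre and 8 mm above the desk.
- far_side (a joint): Hinge of the far side, the yellow panel on the tray's +x edge: 96 mm wide along the hinge, 45 mm from hinge to free edge, 5 mm thick. 0 = lying flat outwards, 1.571 = standing straight up, where a stop ends its travel and its outer face is flush with the floor's edge. A stiff crease: it stays where it is left and is moved by less than 1 N at its free edge.
- far_side_edge (a point): Middle of the free edge of the far side, 45 mm from its hinge. It is 8 mm + 45 mm x sin(joint value) above the desk (plus up to 2.5 mm).
- left_side (a joint): Hinge of the left side, the yellow panel on the tray's +y edge: 106 mm wide along the hinge, 45 mm from hinge to free edge, 5 mm thick. 0 = lying flat outwards, 1.571 = standing straight up, where a stop ends its travel and its outer face is flush with the floor's edge. A stiff crease: it stays where it is left and is moved by less than 1 N at its free edge.
- left_side_edge (a point): Middle of the free edge of the left side, 45 mm from its hinge. It is 8 mm + 45 mm x sin(joint value) above the desk (plus up to 2.5 mm).
- near_side (a joint): Hinge of the near side, the yellow panel on the tray's -x edge: 96 mm wide along the hinge, 45 mm from hinge to free edge, 5 mm thick. 0 = lying flat outwards, 1.571 = standing straight up, where a stop ends its travel and its outer face is flush with the floor's edge. A stiff crease: it stays where it is left and is moved by less than 1 N at its free edge.
- near_side_edge (a point): Middle of the free edge of the near side, 45 mm from its hinge. It is 8 mm + 45 mm x sin(joint value) above the desk (plus up to 2.5 mm).
- right_side (a joint): Hinge of the right side, the yellow panel on the tray's -y edge: 106 mm wide along the hinge, 45 mm from hinge to free edge, 5 mm thick. 0 = lying flat outwards, 1.571 = standing straight up, where a stop ends its travel and its outer face is flush with the floor's edge. A stiff crease: it stays where it is left and is moved by less than 1 N at its free edge.
- right_side_edge (a point): Middle of the free edge of the right side, 45 mm from its hinge. It is 8 mm + 45 mm x sin(joint value) above the desk (plus up to 2.5 mm).
- corner_stop: Red L-shaped corner stop fixed to the desk: two bars 15 mm thick and 30 mm high. Origin: the inner corner, at desk level. One bar runs 135 mm from it along its -y with its inner face at x = 0 (the far bar), the other 135 mm along its -x with its inner face at y = 0 (the left bar). A tray fully home has its centre at x = -60 mm, y = -50 mm in this frame, with the same yaw.
- sanitizer: Bystander: blue pump bottle, 64 mm across, 156 mm tall. Origin: centre of its underside.
- knife: Bystander: yellow utility knife with black end, 130 x 24 x 13 mm, lying flat. Origin: centre of its underside.
- marker: Bystander: black marker pen with maroon cap, 135 x 18 x 18 mm, lying flat. Origin: centre of its underside.
- tape: Bystander: roll of brown tape lying flat, 100 mm across, 45 mm tall. Origin: centre of its underside.
- keys: Bystander: small bunch of keys with a blue tag, about 115 mm long, 8 mm tall. Origin: centre of its underside.
- stapler: Bystander: red and black stapler, 150 x 38 x 57 mm. Origin: centre of its underside.
- mug: Bystander: white mug, 80 mm across, 90 mm tall. Origin: centre of its underside.

How it is judged:
On the way, in this order (a step that is already met when the one before it is completed fails the run):
1. all four sides stand upright (value of joint each of far_side, left_side, near_side, right_side above 1.4 rad), for 0.2 s.
2. the tray is flush in the corner stop (x of tray in the frame of corner_stop between -0.064 and -0.056 m and y of tray in the frame of corner_stop between -0.054 and -0.046 m and angle between the x axis of tray and the x axis of corner_stop, either way round below 0.05 rad), for 0.2 s.
At the end, for the whole second after the job is handed in: All four sides stand up (each joint above 1.40 rad, about 80 degrees); the tray lies flat and still on the desk, its far and left edges within 4 mm of flush with the two bars of the corner stop (centre at -60, -50 mm in the stop's frame) and square to it within 0.05 rad (all of step 1 and all of step 2 and linear speed of tray below 0.01 m/s and angle between tray's own z axis and vertical below 0.05 rad); the robot touches nothing.
It fails at once if the tray is lifted more than 25 mm off the desk (height (world z) of tray above 0.025 m).
It fails at once if another thing on the desk is moved more than 40 mm (distance of any of sanitizer, knife, marker, tape, keys, stapler, mug from where it was at the start of the episode above 0.04 m).
It also fails if it takes over 72 s, if anything falls off the work surface, if the arm or the gripper's body presses on something with over 40 N, if the wrist force passes 120 N, or if a joint passes its speed limit or range.

## Robot

A 7-joint arm with a two-finger parallel gripper is mounted at the origin on the work surface. World frame = base frame: x ahead of the robot, y to its left, z up, the work surface at z = 0. Lengths are in m, angles in rad, forces in N, time in s.
With the tool pointing down it reaches from about 0.425 to 1.025 m from the base axis. Payload 3.6 kg.
Tool frame: the origin (TCP) lies at the very end of the fingers, on their centre line; the grasp point (between the pads) lies 19 mm behind it; z points along the fingers, y is the line along which they close (so a half turn about z gives the same grasp; the last joint's range is limited). The gripper opens to 85 mm and grips with 20 to 120 N. Pads are 22 mm wide; open, the fingers measure 114 mm over their backs; the gripper's body (76 mm by 85 mm) begins 54 mm behind the grasp point. The pads swing forward as they close: fully open they stand 13 mm farther back than shut.
Start: joints at [1.032, 0.591, 0.048, 1.609, -0.033, 0.943, -0.034], TCP at [0.313, -0.654, 0.231] pointing down, gripper open.
Joint ranges: [-2.69, 2.69], [-0.47, 2.24], [-1.27, 1.36], [0.19, 2.51], [-1.53, 4.68], [0.08, 2.07], [-3.09, 3.09]. Speed limits (rad/s): [2.57, 2.57, 3.14, 3.14, 3.14, 3.14, 3.14].

## Interface

Orientations are given as a rotation vector (axis times angle).
In Python, from plant import state, snapshot, sign_off, find_in, silhouettes gives the robot as it stands.
- The arm moves only by the shell command python3 -m inch 'ROWS' [FORCE]. ROWS is JSON, a list of rows, each an object with "twist": the turn, a rotation vector about the tool's x, y, z in degrees, a list of three; "xyz": the shift along the tool's x, y, z in mm, a list of three; "fingers": the opening in per cent of the stroke, from 0 (shut) to 100 (fully open). A call has 1 to 5 rows; each row shifts and turns the commanded pose from where the row before left it, along the tool's axes as they then stand; what a row does not reach is not made up. A row lasts 1/12 s, in which the tool goes at most 41.7 mm and 7.16 degrees, less where a joint would pass 70% of its speed; a pose out of reach is approached as far as the arm can. A call with a gripper value outside its range is refused whole. The fingers move at their own pace and stop on an object; FORCE is the grip in N (left out, the last holds). Time passes only in rows, so rows that do not move let the fingers close. It gives the time, the measured TCP pose, the force, the opening and the grip force at its end, in the units of the state.
- state(): the state, without advancing time (a new reading comes with each control period).
- snapshot(name): name is "scene" or "top"; returns a dict with "frame" (400x640x3 uint8, blue, green, red), "fx", "fy", "cx", "cy" (pixels), "origin" and "rotation" of the camera in the world. Camera axes: x right, y up, looking along -z (the intrinsics and any distortion apply to the point x, -y, -z); pixel columns grow to the right and rows downward; lengths in m; the calibration is good to about 2 mm. A picture is of the moment at which its call begins. There is no depth.
- sign_off(): hands the job in; it is judged then, once.
Trained networks look in a picture, given as the dict that the camera call returned (one of the last four; its "shot" number tells which), for a name from the list of things; names that differ only in an ending like _2 or _b are one class to them, and where a whole thing is asked for, a point or a joint stands for the part that bears it (a point fixed in the world has none). Each returns a list of dicts, best first, with "score" (0 to 1); they miss things now and then, are a little off and sometimes report something else, mostly with a low value. They report only what shows in the picture. A call takes as long as a camera call.
- find_in(thing, picture): "rect" ([centre column, centre row, width, height] in pixels, round what is visible of it).
- silhouettes(thing, picture): "mask" (400x640 bool, what is visible of it) and "rect" ([centre column, centre row, width, height] in pixels, round what is visible of it).
The state is a dict: "time": time; "qpos": joint angles; "dq": joint speeds; "joint_efforts": joint torques, N m; "eef_pos": TCP position; "ee_rot": TCP orientation; "force": force on the tool from outside, world axes, zero at the start; "moment": the same for the moment, N m; "opening": finger opening in m; "finger_force": force on a finger pad.
Only numpy, scipy, OpenCV 4.12 (cv2) and the standard library are available. Lean on these libraries where they do the work, as an engineer would, in place of code of your own. Each camera call takes 0.05 s, during which the arm holds its last target. There are 200 camera calls.

## Working session

There is one attempt and no reset: what is moved stays moved. The work goes in short steps, Python scripts to look and compute and a shell command to move; the robot and the scene stay as the last step left them, time stands still between calls to the robot, and variables do not carry over. Pictures are saved under pics/ and viewed, at most 10 in all, crops included, and the job is handed in when it is done.

```bash
ls; mkdir -p pics; python3 - <<'E'
from plant import state, snapshot
import cv2
s=state(); print(s)
for n in("scene","top"):
    p=snapshot(n); cv2.imwrite(f"pics/{n}0.png",p["frame"]); print(n,{k:v for k,v in p.items() if k!="frame"})
E
```

```text
pics
{'time': 0.0, 'qpos': array([ 1.03151272,  0.59210186,  0.04828464,  1.60982638, -0.03332711,
        0.94266403, -0.03371859]), 'dq': array([-0.00175595, -0.00032114,  0.00022668, -0.00017087, -0.00052195,
       -0.00029657, -0.00121052]), 'joint_efforts': array([-1.14206030e-04, -5.48691666e+01,  1.54640961e+00, -1.98128182e+01,
        9.44350089e-03,  8.61715962e-03,  5.55790081e-06]), 'eef_pos': array([ 0.31226415, -0.65340139,  0.23015144]), 'ee_rot': array([-3.06179089e+00, -6.94072979e-01,  9.04410711e-04]), 'force': array([ 0.66350264, -0.27686583,  0.40840047]), 'moment': array([-0.03060876,  0.01701312, -0.02073638]), 'finger_force': 0.0, 'opening': 0.08533771622914349}
scene {'fx': 367.1717691617459, 'fy': 367.1717691617459, 'cx': 316.08763888705386, 'cy': 197.33940572419402, 'origin': array([1.21606197, 0.34769254, 0.56726206]), 'rotation': array([0.56859596, 0.93737086, 1.9255718 ]), 'shot': 1}
top {'fx': 423.26100907377094, 'fy': 423.26100907377094, 'cx': 319.73721341280896, 'cy': 200.23316370136286, 'origin': array([ 0.50192027, -0.00660813,  1.16601816]), 'rotation': array([ 0.08364771, -0.06501129, -1.54377711]), 'shot': 2}
```

View pics/top0.png

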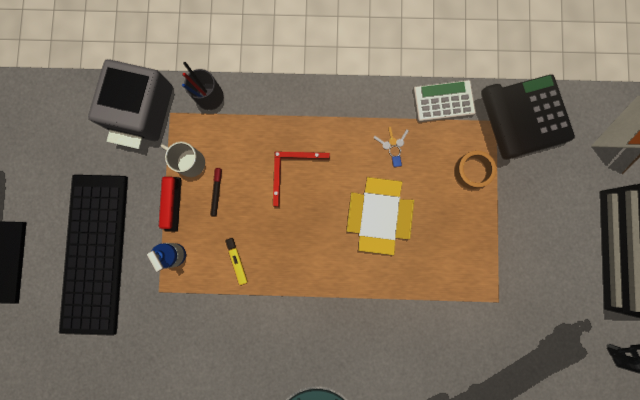

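View pics/scene0.png

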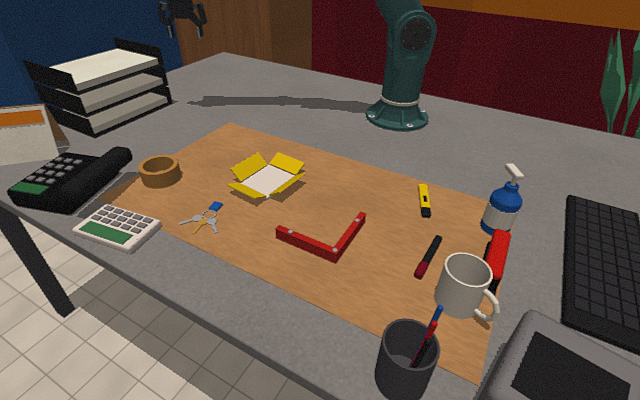

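The top view shows the tray's white floor at about (380,217), with its four sides already slightly raised. The red stop has its corner near (278,156), and the space between the two is clear.

```bash
cat > h.py <<'E'
import numpy as np, cv2
from scipy.spatial.transform import Rotation as R
from plant import state, snapshot, silhouettes, find_in
def ray(p,uv,z):
    uv=np.atleast_2d(uv).astype(float)
    d=np.c_[(uv[:,0]-p["cx"])/p["fx"],-(uv[:,1]-p["cy"])/p["fy"],-np.ones(len(uv))]
    d=R.from_rotvec(p["rotation"]).apply(d); o=p["origin"]
    return o+d*((z-o[2])/d[:,2])[:,None]
def proj(p,X):
    c=R.from_rotvec(p["rotation"]).inv().apply(np.atleast_2d(X)-p["origin"])
    return np.c_[p["cx"]+p["fx"]*c[:,0]/-c[:,2],p["cy"]-p["fy"]*c[:,1]/-c[:,2]]
def big(m):
    n,l,s,_=cv2.connectedComponentsWithStats(m.astype(np.uint8)); return l==1+np.argmax(s[1:,4])
def floor(p,box):
    f=p["frame"].astype(int); m=(f.min(2)>150)&(f.max(2)-f.min(2)<40)
    k=np.zeros_like(m); k[box[1]:box[3],box[0]:box[2]]=1
    return big(m&k)
def rectw(p,m,z):
    ys,xs=np.nonzero(m); w=ray(p,np.c_[xs,ys],z)[:,:2]
    c,s,a=cv2.minAreaRect((w*1000).astype(np.float32)); return np.array(c),s,a
E
python3 - <<'E'
from h import *
p=snapshot("top")
m=floor(p,(330,170,430,265)); print(m.sum(),rectw(p,m,.008))
f=p["frame"].astype(int); r=(f[:,:,2]>120)&(f[:,:,1]<60)&(f[:,:,0]<60); k=np.zeros_like(r);k[140:220,260:340]=1
r=big(r&k); cnt=max(cv2.findContours(r.astype(np.uint8),0,2)[0],key=cv2.contourArea)
ap=cv2.approxPolyDP(cnt,3,True)[:,0]; print(ap, ray(p,ap,.03).round(4))
for n in("far_side","left_side","near_side","right_side","tray","corner_stop"):
    d=silhouettes(n,p); print(n,[(round(x["score"],2),np.round(x["rect"],1)) for x in d[:4]])
for n in("sanitizer","knife","marker","tape","keys","stapler","mug"):
    d=find_in(n,p)
    if d: print(n,round(d[0]["score"],2),np.round(ray(p,d[0]["rect"][:2],.02)[0,:2],3))
s=cv2.resize(p["frame"][120:280,250:450],None,fx=4,fy=4*.93,interpolation=cv2.INTER_CUBIC); cv2.imwrite("pics/crop1.png",s)
E
```

```text
1492 (array([ 573.04559326, -154.71289062]), (96.81138610839844, 117.44246673583984), 84.0395736694336)
[[313 152]
 [275 155]
 [274 190]
 [278 194]
 [274 195]
 [274 205]
 [279 157]
 [316 157]] [[0.7416 0.0302 0.03  ]
 [0.7308 0.1336 0.03  ]
 [0.6346 0.1328 0.03  ]
 [0.624  0.1216 0.03  ]
 [0.621  0.1323 0.03  ]
 [0.5939 0.1313 0.03  ]
 [0.7255 0.1225 0.03  ]
 [0.7279 0.0216 0.03  ]]
far_side [(0.62, array([383. , 185.4,  38.8,  22.3]))]
left_side [(0.63, array([354.8, 212.8,  12.2,  33.3]))]
near_side [(0.89, array([377.1, 247. ,  37.1,  20.6]))]
right_side [(0.98, array([405.6, 219.6,  19.5,  37.6]))]
tray [(0.72, array([380.4, 216.4,  70.9,  80.7])), (0.68, array([379.3, 243.9,  36.6,  20.6])), (0.61, array([358.3, 211.9,  22. ,  41.9]))]
corner_stop [(0.58, array([299.1, 179.1,  55. ,  58.7])), (0.21, array([167.1, 257.8,  37.9,  30.4]))]
sanitizer 0.62 [0.446 0.417]
knife 0.92 [0.442 0.234]
marker 0.9 [0.622 0.298]
tape 0.55 [ 0.706 -0.412]
keys 0.89 [ 0.76  -0.186]
stapler 0.57 [0.586 0.415]
mug 0.82 [0.716 0.391]
```

View pics/crop1.png

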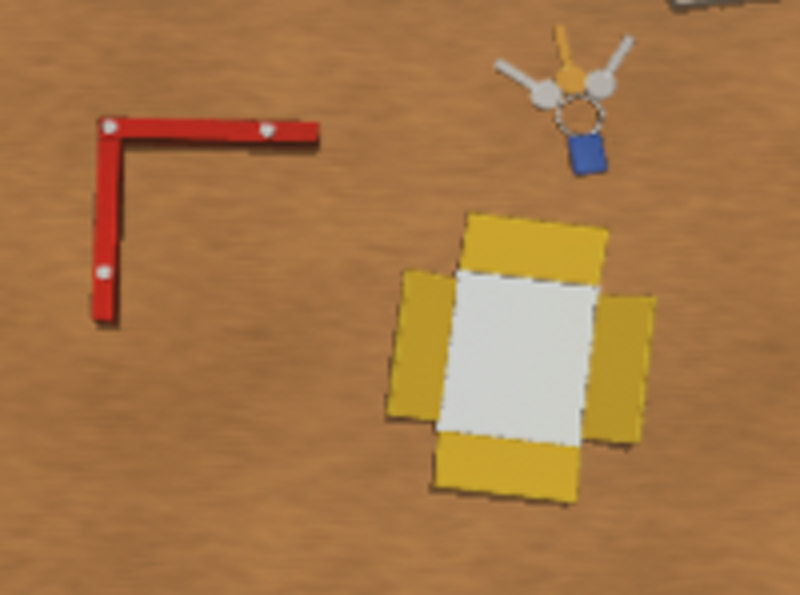

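The crop shows the floor corners at about (460,272), (598,287), (580,443) and (437,431), so the tray is yawed about -6°. The panels are partly raised. Next I'll fit one pose-plus-angles model to both cameras.

```bash
cat >> h.py <<'E'
from scipy.optimize import minimize
SIDES=("far","left","near","right")
def tf(P,x,y,yaw):
    c,s=np.cos(yaw),np.sin(yaw); P=np.asarray(P,float)
    return np.c_[x+c*P[:,0]-s*P[:,1],y+s*P[:,0]+c*P[:,1],P[:,2]]
def panel(i,a):
    h=.06 if i%2==0 else .05; w=.048 if i%2==0 else .053
    P=[]
    for u in(0,.045):
        for t in(0,.005):
            for v in(-w,w):
                r=h+u*np.cos(a)-t*np.sin(a); z=.008+u*np.sin(a)+t*np.cos(a)
                P.append([(r,v,z),(-v,r,z),(-r,-v,z),(v,-r,z)][i])
    return np.array(P)
S=4
def draw(img,p,W,col):
    q=np.round((proj(p,W)+.5)*S*16-8).astype(np.int32)
    cv2.fillConvexPoly(img,cv2.convexHull(q),col,shift=4)
def render(p,th):
    img=np.zeros((400*S,640*S),np.uint8); x,y,yaw=th[:3]
    F=[(a,b,z) for a in(-.06,.06) for b in(-.05,.05) for z in(0,.008)]
    draw(img,p,tf(F,x,y,yaw),255)
    Q=[tf(panel(i,th[3+i]),x,y,yaw) for i in range(4)]
    for i in sorted(range(4),key=lambda i:-np.linalg.norm(Q[i].mean(0)-p["origin"])): draw(img,p,Q[i],128)
    return img
def lab(p):
    hsv=cv2.cvtColor(p["frame"],cv2.COLOR_BGR2HSV).astype(int); h,s,v=hsv[...,0],hsv[...,1],hsv[...,2]
    return (((h>=21)&(h<=32)&(s>150)&(v>90)),((s<45)&(v>130)))
def cost(th,pics):
    c=0
    for p,y,w,m in pics:
        r=render(p,th); ry=cv2.resize((r==128)*np.float32(1),(640,400),interpolation=cv2.INTER_AREA); rw=cv2.resize((r==255)*np.float32(1),(640,400),interpolation=cv2.INTER_AREA)
        c+=(np.abs(ry-y)*m).sum()+(np.abs(rw-w)*m).sum()
    return c
def fit(th0,cams=("top","scene"),R0=.13,free=range(7)):
    pics=[]
    for n in cams:
        p=snapshot(n); y,w=lab(p); m=np.zeros((400,640),np.uint8)
        t=np.linspace(0,6.3,40); c=[(th0[0]+R0*np.cos(k),th0[1]+R0*np.sin(k),z) for k in t for z in(0,.05)]
        cv2.fillConvexPoly(m,cv2.convexHull(np.round(proj(p,c)).astype(np.int32)),1); pics.append((p,y*1.,w*1.,m))
    free=list(free); th0=np.array(th0,float); st=np.array([.006,.006,.05,.3,.3,.3,.3])
    def f(v): t=th0.copy(); t[free]=v; return cost(t,pics)
    best=None
    for k in range(2):
        v=th0[free] if best is None else best.x
        sx=np.vstack([v]+[v+np.eye(len(free))[j]*st[free[j]]*(1 if k==0 else -.4) for j in range(len(free))])
        best=minimize(f,v,method="Nelder-Mead",options=dict(initial_simplex=sx,maxiter=400,xatol=1e-4,fatol=.1))
    t=th0.copy(); t[free]=best.x; return t,best.fun,pics
def fitstop(th0,pics=None):
    ps=[]
    for n in("top","scene"):
        p=snapshot(n); hsv=cv2.cvtColor(p["frame"],cv2.COLOR_BGR2HSV).astype(int)
        r=((hsv[...,0]<8)|(hsv[...,0]>172))&(hsv[...,1]>170)&(hsv[...,2]>70)
        m=np.zeros((400,640),np.uint8); c=[(.66+.13*np.cos(k),.06+.13*np.sin(k),0) for k in np.linspace(0,6.3,40)]
        cv2.fillConvexPoly(m,cv2.convexHull(np.round(proj(p,c)).astype(np.int32)),1); ps.append((p,r*1.,m))
    def f(th):
        c=0
        for p,r,m in ps:
            im=np.zeros((400*S,640*S),np.uint8)
            for B in([(a,b,z) for a in(0,.015) for b in(-.135,.015) for z in(0,.03)],[(a,b,z) for a in(-.135,.015) for b in(0,.015) for z in(0,.03)]):
                draw(im,p,tf(B,*th),1)
            c+=(np.abs(cv2.resize(im*np.float32(1),(640,400),interpolation=cv2.INTER_AREA)-r)*m).sum()
        return c
    b=minimize(f,th0,method="Nelder-Mead",options=dict(initial_simplex=np.vstack([th0,*(np.array(th0)+np.diag([.005,.005,.03]))]),xatol=1e-4,fatol=.1))
    return b.x,b.fun
E
python3 - <<'E'
from h import *
t,c,pics=fit([.573,-.155,-.104,.4,.4,.4,.4]); print(t.round(4),c,[int((q[1]*q[3]).sum()) for q in pics],[int((q[2]*q[3]).sum()) for q in pics])
print(fitstop([.726,.122,.03]))
print(R.from_rotvec(state()["ee_rot"]).as_matrix().round(3))
E
```

```text
[ 0.574  -0.1546 -0.0969  0.4196  0.638   0.3957  0.7072] 575.4375 [2116, 1400] [1504, 818]
(array([0.72693572, 0.12124938, 0.00537415]), np.float64(464.0625))
[[ 0.902  0.431 -0.   ]
 [ 0.431 -0.902 -0.   ]
 [-0.     0.    -1.   ]]
```

```bash
cat >> h.py <<'E'
def plan(tray,pts,R_=None,start=None):
    """tool-frame shifts (mm) through tray-frame TCP waypoints (mm) at the current orientation"""
    s=state(); Rm=R.from_rotvec(s["ee_rot"]) if R_ is None else R_; cur=s["eef_pos"] if start is None else start
    W=tf(np.array(pts)/1000,*tray[:3])
    c,sn=np.cos(tray[2]),np.sin(tray[2]); d=cur-np.array([tray[0],tray[1],0])
    print("t",round(s["time"],2),"tcp tray mm",np.round([1000*(c*d[0]+sn*d[1]),1000*(-sn*d[0]+c*d[1]),1000*d[2]],1),"F",s["force"].round(1))
    for w in W:
        v=Rm.inv().apply(w-cur)*1000; print(np.round(v,1),"len",round(np.linalg.norm(v),1)); cur=w
    M=R.from_euler("z",-tray[2])*R.from_rotvec(s["ee_rot"]); print(M.as_matrix().round(2).tolist())
E
python3 -m inch '[{"twist":[0,0,6.2],"xyz":[0,0,0],"fingers":0},{"twist":[0,0,6.2],"xyz":[0,0,0],"fingers":0},{"twist":[0,0,6.2],"xyz":[0,0,0],"fingers":0},{"twist":[0,0,6.2],"xyz":[0,0,0],"fingers":0},{"twist":[0,0,6.2],"xyz":[0,0,0],"fingers":0}]'
python3 -m inch '[{"twist":[0,0,0],"xyz":[14.2,-26.4,5],"fingers":0},{"twist":[0,0,0],"xyz":[14.2,-26.4,5],"fingers":0},{"twist":[0,0,0],"xyz":[14.2,-26.4,5],"fingers":0},{"twist":[0,0,0],"xyz":[14.2,-26.4,5],"fingers":0},{"twist":[0,0,0],"xyz":[14.2,-26.4,5],"fingers":0}]'
python3 -m inch '[{"twist":[0,0,0],"xyz":[14.2,-26.4,5],"fingers":0},{"twist":[0,0,0],"xyz":[14.2,-26.4,5],"fingers":0},{"twist":[0,0,0],"xyz":[14.2,-26.4,5],"fingers":0},{"twist":[0,0,0],"xyz":[14.2,-26.4,5],"fingers":0},{"twist":[0,0,0],"xyz":[14.2,-26.4,5],"fingers":0}]'
python3 -m inch '[{"twist":[0,0,0],"xyz":[14.2,-26.4,5],"fingers":0},{"twist":[0,0,0],"xyz":[14.2,-26.4,5],"fingers":0},{"twist":[0,0,0],"xyz":[14.2,-26.4,5],"fingers":0},{"twist":[0,0,0],"xyz":[14.2,-26.4,5],"fingers":0},{"twist":[0,0,0],"xyz":[14.2,-26.4,5],"fingers":0}]'
python3 -m inch '[{"twist":[6,0,0],"xyz":[0,0,0],"fingers":0},{"twist":[6,0,0],"xyz":[0,0,0],"fingers":0},{"twist":[6,0,0],"xyz":[0,0,0],"fingers":0},{"twist":[6,0,0],"xyz":[0,0,0],"fingers":0},{"twist":[6,0,0],"xyz":[0,0,0],"fingers":0}]'
python3 -c "
from h import *
plan([.574,-.1546,-.0969],[(0,-115,40),(0,-115,15),(0,-90,15),(0,-76,25),(0,-67,30),(0,-60,33),(0,-90,60)])"
```

```text
time: 1.42
eef_pos: [0.3126, -0.6541, 0.2314]
ee_rot: [3.138, -0.158, 0.0]
force: [1.1, 0.3, -0.1]
opening: 0.026
finger_force: 0.0
time: 1.83
eef_pos: [0.3966, -0.5283, 0.2062]
ee_rot: [3.138, -0.15, 0.001]
force: [0.5, -0.2, -1.1]
opening: -0.0001
finger_force: 0.0
time: 2.25
eef_pos: [0.4799, -0.4036, 0.1813]
ee_rot: [3.138, -0.15, 0.001]
force: [1.4, 0.5, 0.1]
opening: -0.0001
finger_force: 0.0
time: 2.67
eef_pos: [0.5632, -0.279, 0.1563]
ee_rot: [3.138, -0.15, 0.001]
force: [-0.5, -0.1, 0.2]
opening: -0.0001
finger_force: 0.0
time: 3.08
eef_pos: [0.5631, -0.281, 0.1574]
ee_rot: [-2.612, 0.124, -0.037]
force: [0.0, -0.1, -0.5]
opening: 0.0
finger_force: 0.0
t 3.08 tcp tray mm [   1.3 -126.9  157.4] F [ 0.  -0.1 -0.5]
[ -1.7  48.7 107.4] len 118.0
[-0.1 12.6 21.6] len 25.0
[  0.  -21.6  12.6] len 25.0
[  0.  -17.1  -1.6] len 17.2
[  0.  -10.3   0.2] len 10.3
[ 0.  -7.6  0.9] len 7.6
[  0.   12.3 -38.4] len 40.4
[[1.0, 0.0, 0.0], [0.0, -0.86, 0.5], [0.0, -0.5, -0.86]]
```

```bash

python3 -m inch '[{"twist":[0,0,0],"xyz":[0,12.2,26.9],"fingers":0},{"twist":[0,0,0],"xyz":[0,12.2,26.9],"fingers":0},{"twist":[0,0,0],"xyz":[-1,12.2,26.9],"fingers":0},{"twist":[0,0,0],"xyz":[-1,12.2,26.9],"fingers":0},{"twist":[0,0,0],"xyz":[0,12.6,21.6],"fingers":0}]'
python3 -m inch '[{"twist":[0,0,0],"xyz":[0,-10.8,6.3],"fingers":0},{"twist":[0,0,0],"xyz":[0,-10.8,6.3],"fingers":0},{"twist":[0,0,0],"xyz":[0,-8.5,-0.8],"fingers":0},{"twist":[0,0,0],"xyz":[0,-8.6,-0.8],"fingers":0},{"twist":[0,0,0],"xyz":[0,-5.2,0.1],"fingers":0}]'
python3 -m inch '[{"twist":[0,0,0],"xyz":[0,-5.2,0.1],"fingers":0},{"twist":[0,0,0],"xyz":[0,-3.8,0.5],"fingers":0},{"twist":[0,0,0],"xyz":[0,-3.8,0.5],"fingers":0},{"twist":[0,0,0],"xyz":[0,0,0],"fingers":0}]'
python3 -c "
from h import *
plan([.574,-.1546,-.0969],[(0,-60,33)])
p=snapshot('scene'); cv2.imwrite('pics/s1.png',cv2.resize(p['frame'][100:280,180:380],None,fx=3,fy=3))
t,c,_=fit([.574,-.1546,-.0969,.42,.64,.40,1.5]); print(t.round(3),c)
"
```

```text
time: 3.5
eef_pos: [0.5609, -0.2679, 0.0119]
ee_rot: [-2.615, 0.124, -0.032]
force: [-1.1, 0.6, -0.1]
opening: 0.0002
finger_force: 0.0
time: 3.92
eef_pos: [0.5671, -0.2241, 0.0288]
ee_rot: [-2.617, 0.121, -0.037]
force: [-0.0, -0.9, -1.2]
opening: -0.0004
finger_force: 0.5
time: 4.25
eef_pos: [0.5672, -0.2131, 0.0324]
ee_rot: [-2.615, 0.124, -0.035]
force: [-0.0, 0.1, -0.1]
opening: 0.0004
finger_force: 0.0
t 4.25 tcp tray mm [ -1.1 -58.9  32.4] F [-0.   0.1 -0.1]
[ 1.1  0.7 -1.1] len 1.7
[[1.0, 0.0, -0.0], [0.0, -0.87, 0.5], [0.0, -0.5, -0.87]]
[ 0.574 -0.155 -0.097  0.431  0.628  0.394  1.541] 631.375
```

View pics/s1.png

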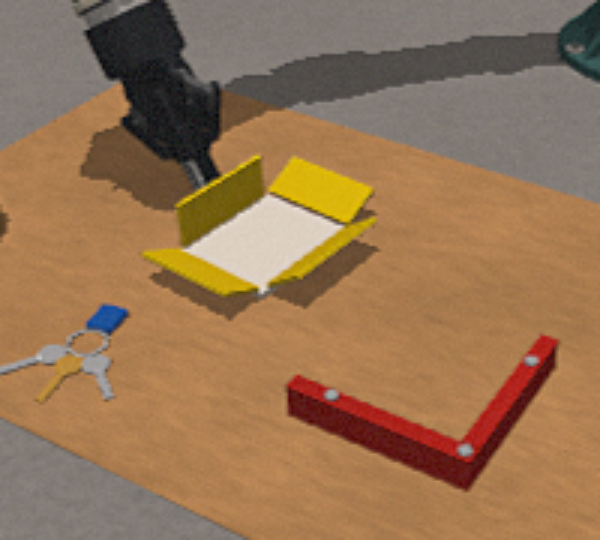

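The picture shows the right panel upright at about (220,200), with the tray unmoved. The key tag is at (107,319), near the far side. I'll do the far side next, offset slightly to the left.

```bash

python3 -m inch '[{"twist":[0,0,0],"xyz":[0,-1.8,1],"fingers":0},{"twist":[0,0,0],"xyz":[0,0,0],"fingers":0},{"twist":[0,0,0],"xyz":[0,10,-15],"fingers":0},{"twist":[0,0,0],"xyz":[0,10,-25],"fingers":0},{"twist":[0,0,0],"xyz":[0,0,-35],"fingers":0}]'
python3 -m inch '[{"twist":[0,0,0],"xyz":[0,0,-35],"fingers":0},{"twist":[-6,0,0],"xyz":[0,0,0],"fingers":0},{"twist":[-6,0,0],"xyz":[0,0,0],"fingers":0},{"twist":[-6,0,0],"xyz":[0,0,0],"fingers":0},{"twist":[-6,0,0],"xyz":[0,0,0],"fingers":0}]'
python3 -m inch '[{"twist":[-6,0,0],"xyz":[0,0,0],"fingers":0},{"twist":[0,0,0],"xyz":[0,0,0],"fingers":0}]'
python3 -c "
from h import *
plan([.574,-.1546,-.0969],[(125,8,120)])"
```

```text
time: 4.82
eef_pos: [0.5593, -0.2658, 0.0841]
ee_rot: [-2.613, 0.126, -0.026]
force: [0.3, -1.1, -1.1]
opening: 0.0001
finger_force: 0.0
time: 5.23
eef_pos: [0.5601, -0.2845, 0.1177]
ee_rot: [-3.038, 0.147, -0.011]
force: [-0.3, 0.9, -0.6]
opening: -0.0001
finger_force: 0.0
time: 5.4
eef_pos: [0.5627, -0.2739, 0.1166]
ee_rot: [-3.136, 0.129, 0.001]
force: [0.9, 1.9, -0.9]
opening: -0.0004
finger_force: 0.0
t 5.4 tcp tray mm [   0.3 -119.8  116.6] F [ 0.9  1.9 -0.9]
[ 126.6 -126.    -3.2] len 178.6
[[1.0, 0.01, -0.0], [0.01, -1.0, 0.0], [-0.0, -0.0, -1.0]]
```

```bash

python3 -m inch '[{"twist":[0,0,0],"xyz":[25,-25,-2],"fingers":0},{"twist":[0,0,0],"xyz":[25,-25,-2],"fingers":0},{"twist":[0,0,0],"xyz":[25,-25,0],"fingers":0},{"twist":[0,0,0],"xyz":[25,-25,0],"fingers":0},{"twist":[0,0,0],"xyz":[26,-26,0],"fingers":0}]'
python3 -m inch '[{"twist":[0,-6,0],"xyz":[0,0,0],"fingers":0},{"twist":[0,-6,0],"xyz":[0,0,0],"fingers":0},{"twist":[0,-6,0],"xyz":[0,0,0],"fingers":0},{"twist":[0,-6,0],"xyz":[0,0,0],"fingers":0},{"twist":[0,-6,0],"xyz":[0,0,0],"fingers":0}]'
python3 -m inch '[{"twist":[0,0,0],"xyz":[0,0,0],"fingers":0}]'
python3 -c "
from h import *
plan([.574,-.1546,-.0969],[(123,8,40),(123,8,11),(105,8,11),(96,8,22),(86,8,29),(76,8,32),(67.5,8,33),(100,8,60),(110,8,110)])"
```

```text
time: 5.82
eef_pos: [0.6978, -0.1693, 0.1204]
ee_rot: [-3.136, 0.151, 0.003]
force: [0.8, -0.3, -0.5]
opening: 0.0002
finger_force: 0.0
time: 6.23
eef_pos: [0.6976, -0.1702, 0.1212]
ee_rot: [-3.003, 0.142, 0.812]
force: [0.7, -0.0, -0.1]
opening: 0.0001
finger_force: 0.0
time: 6.32
eef_pos: [0.6984, -0.1693, 0.1159]
ee_rot: [-3.002, 0.14, 0.814]
force: [0.5, 0.5, -1.5]
opening: 0.0001
finger_force: 0.0
t 6.32 tcp tray mm [125.3  -2.6 115.9] F [ 0.5  0.5 -1.5]
[ 36.4 -10.3  66.6] len 76.6
[14.6  0.1 25. ] len 29.0
[-15.5  -0.1   9.1] len 18.0
[-13.3  -0.1  -4.9] len 14.2
[-12.2  -0.1  -1. ] len 12.2
[-10.1  -0.    2.5] len 10.4
[-7.8 -0.   3.4] len 8.6
[ 14.4  -0.  -39.7] len 42.3
[-16.6  -0.2 -48.2] len 51.0
[[0.86, 0.0, -0.51], [0.0, -1.0, 0.0], [-0.51, -0.0, -0.86]]
```

```bash

python3 -m inch '[{"twist":[0,0,0],"xyz":[12.2,-3.5,22.2],"fingers":0},{"twist":[0,0,0],"xyz":[12.1,-3.4,22.2],"fingers":0},{"twist":[0,0,0],"xyz":[12.1,-3.4,22.2],"fingers":0},{"twist":[0,0,0],"xyz":[7.3,0,12.5],"fingers":0},{"twist":[0,0,0],"xyz":[7.3,0,12.5],"fingers":0}]'
python3 -m inch '[{"twist":[0,0,0],"xyz":[-7.8,0,4.6],"fingers":0},{"twist":[0,0,0],"xyz":[-7.7,0,4.5],"fingers":0},{"twist":[0,0,0],"xyz":[-6.7,0,-2.5],"fingers":0},{"twist":[0,0,0],"xyz":[-6.6,0,-2.4],"fingers":0},{"twist":[0,0,0],"xyz":[-6.1,0,-0.5],"fingers":0}]'
python3 -m inch '[{"twist":[0,0,0],"xyz":[-6.1,0,-0.5],"fingers":0},{"twist":[0,0,0],"xyz":[-5.1,0,1.3],"fingers":0},{"twist":[0,0,0],"xyz":[-5,0,1.2],"fingers":0},{"twist":[0,0,0],"xyz":[-4,0,1.7],"fingers":0},{"twist":[0,0,0],"xyz":[-3.8,0,1.7],"fingers":0}]'
python3 -m inch '[{"twist":[0,0,0],"xyz":[0,0,0],"fingers":0},{"twist":[0,0,0],"xyz":[0,0,0],"fingers":0}]'
python3 -c "
from h import *
plan([.574,-.1546,-.0969],[(100,8,60)])
t,c,_=fit([.574,-.1546,-.0969,1.5,.64,.40,1.55],cams=('scene',),free=[0,1,2,3,6]); print(t.round(3),c)
"
```

```text
time: 6.73
eef_pos: [0.6956, -0.1595, 0.0147]
ee_rot: [-3.005, 0.143, 0.807]
force: [0.1, -0.2, 0.3]
opening: 0.0003
finger_force: 0.0
time: 7.15
eef_pos: [0.6656, -0.1574, 0.0318]
ee_rot: [-3.009, 0.144, 0.801]
force: [0.9, 0.2, 0.1]
opening: -0.0003
finger_force: 0.5
time: 7.57
eef_pos: [0.641, -0.1544, 0.0378]
ee_rot: [-3.008, 0.143, 0.806]
force: [1.1, -0.1, -0.4]
opening: -0.0
finger_force: 0.5
time: 7.73
eef_pos: [0.6407, -0.1543, 0.0374]
ee_rot: [-3.007, 0.143, 0.808]
force: [0.5, -0.1, 0.5]
opening: -0.0
finger_force: 0.0
t 7.73 tcp tray mm [66.3  6.8 37.4] F [ 0.5 -0.1  0.5]
[ 17.8  -1.2 -36.5] len 40.6
[[0.87, 0.0, -0.5], [0.0, -1.0, -0.0], [-0.5, -0.0, -0.87]]
[ 0.572 -0.155 -0.088  1.49   0.64   0.4    1.618] 605.75
```

```bash

python3 -m inch '[{"twist":[0,0,0],"xyz":[9,0,-18],"fingers":0},{"twist":[0,0,0],"xyz":[9,0,-18],"fingers":0},{"twist":[0,0,0],"xyz":[-8,0,-30],"fingers":0},{"twist":[0,0,0],"xyz":[-8,0,-30],"fingers":0},{"twist":[0,6,0],"xyz":[0,0,0],"fingers":0}]'
python3 -m inch '[{"twist":[0,6,0],"xyz":[0,0,0],"fingers":0},{"twist":[0,6,0],"xyz":[0,0,0],"fingers":0},{"twist":[0,6,0],"xyz":[0,0,0],"fingers":0},{"twist":[0,6,0],"xyz":[0,0,0],"fingers":0},{"twist":[0,0,0],"xyz":[0,0,0],"fingers":0}]'
python3 -c "
from h import *
plan([.574,-.1546,-.0969],[(0,115,110)])
t,c,_=fit([.574,-.1546,-.0969,1.5,.64,.40,1.55],cams=('scene',),free=[0,1,2,3,6]); print(t.round(3),c)
"
```

```text
time: 8.2
eef_pos: [0.6979, -0.1596, 0.1222]
ee_rot: [-3.056, 0.142, 0.633]
force: [2.5, -1.4, 0.6]
opening: 0.0
finger_force: 0.0
time: 8.62
eef_pos: [0.6846, -0.1594, 0.1195]
ee_rot: [-3.137, 0.153, 0.008]
force: [-0.6, -0.8, 0.1]
opening: -0.0001
finger_force: 0.0
t 8.62 tcp tray mm [110.5   5.9 119.5] F [-0.6 -0.8  0.1]
[-110.5 -109.    10.1] len 155.6
[[1.0, -0.0, -0.01], [-0.0, -1.0, 0.0], [-0.01, -0.0, -1.0]]
[ 0.574 -0.154 -0.098  1.528  0.64   0.4    1.593] 318.25
```

```bash

python3 -m inch '[{"twist":[0,0,0],"xyz":[-22,-22,0],"fingers":0},{"twist":[0,0,0],"xyz":[-22,-22,0],"fingers":0},{"twist":[0,0,0],"xyz":[-22,-22,0],"fingers":0},{"twist":[0,0,0],"xyz":[-22,-22,0],"fingers":0},{"twist":[0,0,0],"xyz":[-22,-22,0],"fingers":0}]'
python3 -m inch '[{"twist":[-6,0,0],"xyz":[0,0,0],"fingers":0},{"twist":[-6,0,0],"xyz":[0,0,0],"fingers":0},{"twist":[-6,0,0],"xyz":[0,0,0],"fingers":0},{"twist":[-6,0,0],"xyz":[0,0,0],"fingers":0},{"twist":[-6,0,0],"xyz":[0,0,0],"fingers":0}]'
python3 -m inch '[{"twist":[0,0,0],"xyz":[0,0,0],"fingers":0}]'
python3 -c "
from h import *
plan([.574,-.1546,-.0969],[(0,115,40),(0,115,14),(0,92,14),(0,76,25),(0,66,31),(0,56.5,33),(0,90,60),(0,100,110)])"
```

```text
time: 9.08
eef_pos: [0.5932, -0.0379, 0.1194]
ee_rot: [-3.138, 0.149, 0.001]
force: [-0.2, 0.1, 0.4]
opening: -0.0
finger_force: 0.0
time: 9.5
eef_pos: [0.5952, -0.0375, 0.1207]
ee_rot: [2.61, -0.122, -0.029]
force: [0.1, 0.1, -1.8]
opening: 0.0
finger_force: 0.0
time: 9.58
eef_pos: [0.5951, -0.0297, 0.1158]
ee_rot: [2.613, -0.104, -0.033]
force: [-0.1, 1.9, -0.6]
opening: -0.0004
finger_force: 0.0
t 9.58 tcp tray mm [  8.9 126.3 115.8] F [-0.1  1.9 -0.6]
[ -8.9 -28.5  71.2] len 77.1
[  0.1 -13.1  22.5] len 26.0
[-0.4 19.9 11.6] len 23.0
[-0.3 19.4 -1.5] len 19.4
[-0.2 11.7 -0.2] len 11.7
[-0.2  9.2  3. ] len 9.7
[  0.5 -15.4 -40.2] len 43.0
[  0.   16.5 -48.2] len 51.0
[[1.0, 0.02, 0.01], [0.02, -0.86, -0.5], [-0.0, 0.5, -0.86]]
```

```bash

python3 -m inch '[{"twist":[0,0,0],"xyz":[0,0,0],"fingers":0},{"twist":[0,0,0],"xyz":[0,0,0],"fingers":0}]'
python3 -c "
from h import *
plan([.574,-.1546,-.0969],[(0,115,40)])"
```

```text
time: 9.75
eef_pos: [0.5928, -0.0398, 0.1198]
ee_rot: [2.615, -0.125, -0.034]
force: [-0.6, -0.7, 0.3]
opening: -0.0004
finger_force: 0.0
t 9.75 tcp tray mm [  7.6 116.1 119.8] F [-0.6 -0.7  0.3]
[ -7.6 -39.   69.6] len 80.1
[[1.0, 0.0, 0.0], [0.0, -0.87, -0.5], [-0.0, 0.5, -0.87]]
```

```bash

python3 -m inch '[{"twist":[0,0,0],"xyz":[-2.6,-13,23.2],"fingers":0},{"twist":[0,0,0],"xyz":[-2.5,-13,23.2],"fingers":0},{"twist":[0,0,0],"xyz":[-2.5,-13,23.2],"fingers":0},{"twist":[0,0,0],"xyz":[0,-6.5,11.2],"fingers":0},{"twist":[0,0,0],"xyz":[0,-6.5,11.2],"fingers":0}]'
python3 -m inch '[{"twist":[0,0,0],"xyz":[0,10,5.8],"fingers":0},{"twist":[0,0,0],"xyz":[0,9.9,5.8],"fingers":0},{"twist":[0,0,0],"xyz":[0,6.5,-0.5],"fingers":0},{"twist":[0,0,0],"xyz":[0,6.5,-0.5],"fingers":0},{"twist":[0,0,0],"xyz":[0,6.4,-0.5],"fingers":0}]'
python3 -m inch '[{"twist":[0,0,0],"xyz":[0,5.9,-0.1],"fingers":0},{"twist":[0,0,0],"xyz":[0,5.8,-0.1],"fingers":0},{"twist":[0,0,0],"xyz":[0,4.6,1.5],"fingers":0},{"twist":[0,0,0],"xyz":[0,4.6,1.5],"fingers":0},{"twist":[0,0,0],"xyz":[0,0,0],"fingers":0}]'
python3 -c "
from h import *
plan([.574,-.1546,-.0969],[(0,56.5,33)])
p=snapshot('top'); cv2.imwrite('pics/t2.png',cv2.resize(p['frame'][140:290,280:480],None,fx=3,fy=3))"
python3 -m inch '[{"twist":[0,0,0],"xyz":[0,-7.7,-20],"fingers":0},{"twist":[0,0,0],"xyz":[0,-7.7,-20],"fingers":0},{"twist":[0,0,0],"xyz":[0,8,-24],"fingers":0},{"twist":[0,0,0],"xyz":[0,8,-24],"fingers":0},{"twist":[0,0,0],"xyz":[0,0,0],"fingers":0}]'
python3 -c "
from h import *
t,c,_=fit([.574,-.1546,-.0969,1.5,1.5,.40,1.55],cams=('scene',)); print(t.round(3),c)
plan(t,[(0,56.5,33)])
"
```

```text
time: 10.17
eef_pos: [0.5842, -0.0419, 0.0139]
ee_rot: [2.616, -0.13, -0.035]
force: [0.1, 0.1, 0.8]
opening: 0.0002
finger_force: 0.0
time: 10.58
eef_pos: [0.5808, -0.0796, 0.0264]
ee_rot: [2.616, -0.127, -0.032]
force: [0.8, 0.3, -1.4]
opening: 0.0
finger_force: 0.4
time: 11.0
eef_pos: [0.5787, -0.0989, 0.0335]
ee_rot: [2.615, -0.126, -0.033]
force: [-0.4, -1.0, -0.1]
opening: -0.0002
finger_force: 0.0
t 11.0 tcp tray mm [-0.8 55.9 33.5] F [-0.4 -1.  -0.1]
[ 0.8 -0.8  0.1] len 1.1
[[1.0, 0.0, 0.0], [0.0, -0.87, -0.5], [0.0, 0.5, -0.87]]
time: 11.47
eef_pos: [0.5855, -0.0536, 0.1129]
ee_rot: [2.617, -0.124, -0.025]
force: [-0.2, -0.5, -0.6]
opening: 0.0006
finger_force: 0.0
[ 0.572 -0.156 -0.072  1.511  1.554  0.294  1.643] 290.5
t 11.52 tcp tray mm [  5.6 103.2 111.3] F [-0.1 -1.2  0.3]
[-4.9  1.5 91.1] len 91.3
[[1.0, -0.02, -0.01], [-0.02, -0.87, -0.5], [0.0, 0.5, -0.87]]
```

```bash

python3 -m inch '[{"twist":[6,0,0],"xyz":[0,0,0],"fingers":0},{"twist":[6,0,0],"xyz":[0,0,0],"fingers":0},{"twist":[6,0,0],"xyz":[0,0,0],"fingers":0},{"twist":[6,0,0],"xyz":[0,0,0],"fingers":0},{"twist":[6,0,0],"xyz":[0,0,0],"fingers":0}]'
python3 -m inch '[{"twist":[0,0,0],"xyz":[-24,20,0],"fingers":0},{"twist":[0,0,0],"xyz":[-24,20,0],"fingers":0},{"twist":[0,0,0],"xyz":[-24,20,0],"fingers":0},{"twist":[0,0,0],"xyz":[-24,20,0],"fingers":0},{"twist":[0,0,0],"xyz":[-24,20,0],"fingers":0}]'
python3 -m inch '[{"twist":[0,6,0],"xyz":[0,0,0],"fingers":0},{"twist":[0,6,0],"xyz":[0,0,0],"fingers":0},{"twist":[0,6,0],"xyz":[0,0,0],"fingers":0},{"twist":[0,6,0],"xyz":[0,0,0],"fingers":0},{"twist":[0,6,0],"xyz":[0,0,0],"fingers":0}]'
python3 -m inch '[{"twist":[0,0,0],"xyz":[0,0,0],"fingers":0},{"twist":[0,0,0],"xyz":[0,0,0],"fingers":0},{"twist":[0,0,0],"xyz":[0,0,0],"fingers":0}]'
python3 -c "
from h import *
t,c,_=fit([.574,-.1546,-.0969,1.53,1.53,.40,1.55]); print(t.round(3),c)
plan([.574,-.1546,-.0969],[(-123,0,40),(-123,0,11),(-105,0,11),(-96,0,22),(-86,0,29),(-76,0,32),(-66.5,0,33),(-100,0,60),(-110,0,110)])
print(state()['qpos'].round(2))"
```

```text
time: 11.93
eef_pos: [0.5824, -0.0544, 0.1093]
ee_rot: [-3.134, 0.149, -0.0]
force: [-0.4, 0.3, -1.9]
opening: 0.0003
finger_force: 0.0
time: 12.35
eef_pos: [0.4513, -0.1435, 0.1085]
ee_rot: [-3.138, 0.151, 0.004]
force: [-0.1, -1.2, -0.2]
opening: -0.0
finger_force: 0.0
time: 12.77
eef_pos: [0.4533, -0.138, 0.1151]
ee_rot: [-3.102, 0.145, -0.378]
force: [1.0, -0.3, -0.3]
opening: 0.0001
finger_force: 0.0
time: 13.02
eef_pos: [0.455, -0.1378, 0.1156]
ee_rot: [-3.103, 0.142, -0.38]
force: [-0.5, 0.0, -0.4]
opening: -0.0004
finger_force: 0.0
[ 0.572 -0.157 -0.1    1.54   1.504  0.381  1.631] 679.875
t 13.12 tcp tray mm [-119.8    5.3  115.8] F [-0.5  0.1  0.3]
[-21.4   7.   72.6] len 76.0
[-7.   0.7 28.1] len 29.0
[17.5  0.2  4.3] len 18.0
[11.4 -0.2 -8.5] len 14.2
[11.4 -0.1 -4.4] len 12.2
[10.4  0.  -0.5] len 10.4
[9.5 0.1 1.3] len 9.6
[-26.   -0.9 -34.3] len 43.0
[  2.3  -1.2 -50.9] len 51.0
[[0.97, 0.01, 0.24], [0.0, -1.0, 0.02], [0.24, -0.02, -0.97]]
[ 0.23  0.44  0.01  2.4  -0.79  0.09 -0.64]
```

```bash

python3 -m inch '[{"twist":[0,0,0],"xyz":[-7,2,24],"fingers":0},{"twist":[0,0,0],"xyz":[-7,2,24],"fingers":0},{"twist":[0,0,0],"xyz":[-7,2,24],"fingers":0},{"twist":[0,0,0],"xyz":[-4,0,15],"fingers":0},{"twist":[0,0,0],"xyz":[-4,0,15],"fingers":0}]'
python3 -m inch '[{"twist":[0,0,0],"xyz":[0,0,0],"fingers":0},{"twist":[0,0,0],"xyz":[0,0,0],"fingers":0}]'
python3 -c "
from h import *
plan([.574,-.1546,-.0969],[(-108,0,7),(-100,0,15.5),(-94,0,22),(-83,0,29),(-74,0,32),(-67,0,33),(-100,0,60)])
print(state()['qpos'].round(2))"
```

```text
time: 13.53
eef_pos: [0.4613, -0.1391, 0.0749]
ee_rot: [-3.091, 0.132, -0.341]
force: [0.3, -0.4, -0.3]
opening: 0.0001
finger_force: 0.0
time: 13.7
eef_pos: [0.4623, -0.1394, 0.0753]
ee_rot: [-3.09, 0.142, -0.343]
force: [-0.1, -0.4, -0.1]
opening: -0.0001
finger_force: 0.0
t 13.7 tcp tray mm [-112.7    4.3   75.3] F [-0.1 -0.4 -0.1]
[-10.3   7.   67.4] len 68.6
[ 9.7 -0.3 -6.6] len 11.7
[ 7.3 -0.2 -5. ] len 8.8
[12.3 -0.2 -4.4] len 13.0
[ 9.4 -0.  -1. ] len 9.5
[7.1 0.  0.5] len 7.1
[-26.3  -1.4 -33.5] len 42.6
[[0.98, 0.01, 0.22], [0.0, -1.0, 0.04], [0.22, -0.04, -0.98]]
[ 0.24  0.54  0.01  2.39 -1.53  0.08  0.11]
```

The wrist is at its limits here, so the 30° outward tilt isn't reachable. I'll go vertical and lift the panel with an up-and-in arc.

```bash

python3 -m inch '[{"twist":[2,-6.5,0],"xyz":[0,0,0],"fingers":0},{"twist":[0,-6.5,0],"xyz":[0,0,0],"fingers":0},{"twist":[0,0,0],"xyz":[-5,0,0],"fingers":0},{"twist":[0,0,0],"xyz":[-5,2,0],"fingers":0},{"twist":[0,0,0],"xyz":[0,0,0],"fingers":0}]'
python3 -m inch '[{"twist":[0,0,0],"xyz":[0,0,0],"fingers":0},{"twist":[0,0,0],"xyz":[0,0,0],"fingers":0}]'
python3 -c "
from h import *
plan([.574,-.1546,-.0969],[(-122,0,40),(-122,0,6),(-112,0,6),(-105,0,18),(-98,0,24),(-83,0,30),(-74,0,32),(-67,0,33),(-100,0,60)])
print(state()['qpos'].round(2))"
```

```text
time: 14.12
eef_pos: [0.4608, -0.1361, 0.0696]
ee_rot: [-3.063, 0.126, -0.226]
force: [-1.4, 0.1, 0.2]
opening: 0.0004
finger_force: 0.0
time: 14.28
eef_pos: [0.4619, -0.1368, 0.0698]
ee_rot: [-3.062, 0.128, -0.227]
force: [0.1, 0.6, -0.1]
opening: -0.0
finger_force: 0.0
t 14.28 tcp tray mm [-113.3    6.8   69.8] F [ 0.1  0.6 -0.1]
[-13.    8.9  27.7] len 31.8
[-4.9  2.5 33.5] len 34.0
[9.9 0.2 1.4] len 10.0
[  8.7  -0.8 -10.8] len 13.9
[ 7.8 -0.3 -4.9] len 9.2
[15.7 -0.2 -3.8] len 16.2
[ 9.2  0.  -0.7] len 9.2
[7.1 0.1 0. ] len 7.1
[-28.8  -2.6 -31.4] len 42.6
[[0.99, 0.02, 0.14], [0.01, -1.0, 0.08], [0.14, -0.07, -0.99]]
[ 0.04  0.58  0.29  2.35 -1.2   0.28 -0.21]
```

```bash

python3 -m inch '[{"twist":[-3,-5,0],"xyz":[0,0,-5],"fingers":0},{"twist":[-3,-5,0],"xyz":[0,0,-5],"fingers":0},{"twist":[0,0,0],"xyz":[-6,3,0],"fingers":0},{"twist":[0,0,0],"xyz":[-6,3,0],"fingers":0},{"twist":[0,0,0],"xyz":[0,0,0],"fingers":0}]'
python3 -m inch '[{"twist":[0,0,0],"xyz":[0,0,0],"fingers":0},{"twist":[0,0,0],"xyz":[0,0,0],"fingers":0}]'
python3 -c "
from h import *
plan([.574,-.1546,-.0969],[(-122,0,40),(-122,0,6),(-112,0,6),(-105,0,18),(-98,0,24),(-83,0,30),(-74,0,32),(-67,0,33),(-100,0,60)])
print(state()['qpos'].round(2))"
```

```text
time: 14.7
eef_pos: [0.4484, -0.1412, 0.0762]
ee_rot: [3.131, -0.128, -0.003]
force: [-0.0, -0.7, 0.8]
opening: -0.0002
finger_force: 0.0
time: 14.87
eef_pos: [0.4492, -0.1424, 0.0764]
ee_rot: [3.131, -0.133, -0.002]
force: [-0.1, 0.2, -0.0]
opening: 0.0
finger_force: 0.0
t 14.87 tcp tray mm [-1.254e+02  1.000e-01  7.640e+01] F [-0.1  0.2 -0. ]
[ 3.4 -0.2 36.4] len 36.6
[ 0.  -0.3 34. ] len 34.0
[10.   0.1 -0. ] len 10.0
[  7.    0.2 -12. ] len 13.9
[ 7.   0.1 -6. ] len 9.2
[15.   0.2 -6. ] len 16.2
[ 9.   0.1 -2. ] len 9.2
[ 7.   0.1 -1. ] len 7.1
[-33.   -0.2 -27. ] len 42.6
[[1.0, 0.01, -0.0], [0.01, -1.0, -0.01], [-0.0, 0.01, -1.0]]
[-0.23  0.64  0.61  2.3  -0.89  0.45 -0.54]
```

Vertical now. Descend and lift along the arc.

```bash

python3 -m inch '[{"twist":[0,0,0],"xyz":[1,0,24],"fingers":0},{"twist":[0,0,0],"xyz":[1,0,24],"fingers":0},{"twist":[0,0,0],"xyz":[1,0,22],"fingers":0},{"twist":[0,0,0],"xyz":[0,0,0],"fingers":0},{"twist":[0,0,0],"xyz":[0,0,0],"fingers":0}]'
python3 -m inch '[{"twist":[0,0,0],"xyz":[5,0,0],"fingers":0},{"twist":[0,0,0],"xyz":[5,0,0],"fingers":0},{"twist":[0,0,0],"xyz":[3,0,-4],"fingers":0},{"twist":[0,0,0],"xyz":[3,0,-4],"fingers":0},{"twist":[0,0,0],"xyz":[3,0,-4],"fingers":0}]'
python3 -c "
from h import *
plan([.574,-.1546,-.0969],[(-98,0,24),(-83,0,30),(-74,0,32),(-67,0,33),(-100,0,60)])
p=snapshot('scene'); cv2.imwrite('pics/s3.png',cv2.resize(p['frame'][100:280,180:380],None,fx=3,fy=3))
t,c,_=fit([.574,-.1546,-.0969,1.53,1.53,.40,1.55],cams=('scene',)); print(t.round(3),c)"
```

```text
time: 15.28
eef_pos: [0.4524, -0.1432, 0.0062]
ee_rot: [3.131, -0.132, -0.004]
force: [0.2, 0.1, -0.4]
opening: -0.0001
finger_force: 0.0
time: 15.7
eef_pos: [0.4728, -0.1438, 0.0195]
ee_rot: [3.128, -0.125, -0.001]
force: [-1.7, 0.0, -1.3]
opening: -0.0
finger_force: 0.5
t 15.7 tcp tray mm [-101.8    0.9   19.5] F [-1.7  0.  -1.3]
[ 3.7  1.  -4.5] len 5.9
[15.   0.3 -6. ] len 16.2
[ 9.   0.2 -2. ] len 9.2
[ 7.   0.1 -1. ] len 7.1
[-33.   -0.3 -27. ] len 42.6
[[1.0, 0.02, 0.0], [0.02, -1.0, -0.01], [-0.0, 0.01, -1.0]]
[ 0.575 -0.158 -0.079  1.493  1.505  0.481  1.682] 281.4375
```

View pics/s3.png

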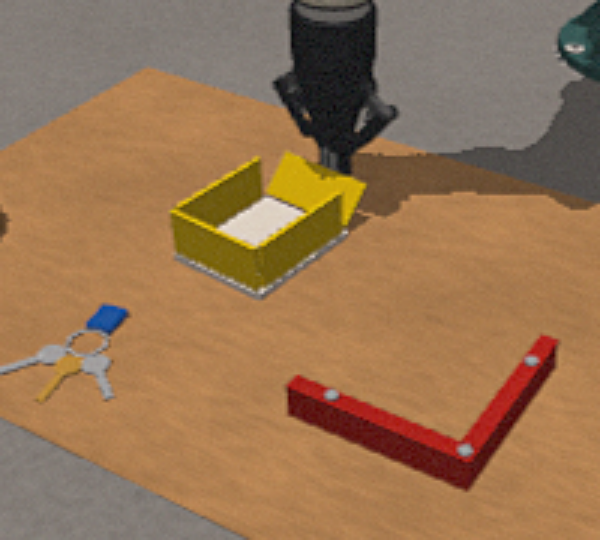

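The near panel at about (320,185) is rising and the other three stand upright. I'll continue the arc.

```bash

python3 -m inch '[{"twist":[0,0,0],"xyz":[4,0,-5],"fingers":0},{"twist":[0,0,0],"xyz":[4,0,-4],"fingers":0},{"twist":[0,0,0],"xyz":[5,0,-3],"fingers":0},{"twist":[0,0,0],"xyz":[5,0,-2],"fingers":0},{"twist":[0,0,0],"xyz":[5,0,-1],"fingers":0}]'
python3 -m inch '[{"twist":[0,0,0],"xyz":[4,0,0],"fingers":0},{"twist":[0,0,0],"xyz":[4,0,0],"fingers":0},{"twist":[0,0,0],"xyz":[3,0,0],"fingers":0},{"twist":[0,0,0],"xyz":[2,0,0],"fingers":0},{"twist":[0,0,0],"xyz":[0,0,0],"fingers":0}]'
python3 -m inch '[{"twist":[0,0,0],"xyz":[-10,0,-5],"fingers":0},{"twist":[0,0,0],"xyz":[-15,0,-10],"fingers":0},{"twist":[0,0,0],"xyz":[0,0,-30],"fingers":0},{"twist":[0,0,0],"xyz":[0,0,-30],"fingers":0},{"twist":[0,0,0],"xyz":[0,0,0],"fingers":0}]'
python3 -c "
from h import *
t,c,_=fit([.574,-.1546,-.0969,1.53,1.53,1.4,1.55]); print(t.round(3),c)
t2,c,_=fit(t,cams=('scene',)); print(t2.round(3),c)
plan(t,[(0,-110,110)])
print(fitstop([.726,.122,.02]))"
```

```text
time: 16.22
eef_pos: [0.4963, -0.1455, 0.0339]
ee_rot: [3.129, -0.125, -0.001]
force: [-0.6, 0.2, 0.5]
opening: 0.0001
finger_force: 0.5
time: 16.63
eef_pos: [0.5077, -0.1463, 0.0332]
ee_rot: [3.129, -0.126, -0.004]
force: [-1.7, 0.0, 0.8]
opening: 0.0
finger_force: 1.0
time: 17.05
eef_pos: [0.4855, -0.1452, 0.1125]
ee_rot: [3.127, -0.128, 0.01]
force: [1.5, -0.1, 1.0]
opening: -0.0
finger_force: 0.0
[ 0.578 -0.158 -0.113  1.549  1.48   1.575  1.66 ] 718.125
[ 0.577 -0.158 -0.104  1.516  1.482  1.665  1.669] 266.6875
t 17.2 tcp tray mm [-95.6   4.  108.8] F [-0.1  1.   0. ]
[ 91.8 117.1   0. ] len 148.8
[[1.0, 0.03, 0.0], [0.03, -1.0, -0.01], [0.0, 0.01, -1.0]]
(array([0.72719865, 0.12113789, 0.00120907]), np.float64(433.625))
```

```bash

python3 -m inch '[{"twist":[0,0,0],"xyz":[18,23.5,0],"fingers":0},{"twist":[0,0,0],"xyz":[18,23.5,0],"fingers":0},{"twist":[0,0,0],"xyz":[18,23.5,0],"fingers":0},{"twist":[0,0,0],"xyz":[18,23.5,0],"fingers":0},{"twist":[0,0,0],"xyz":[18,23.5,0],"fingers":0}]'
python3 -m inch '[{"twist":[0,0,-6],"xyz":[0,0,0],"fingers":70},{"twist":[0,0,-6],"xyz":[0,0,0],"fingers":70},{"twist":[0,0,-6],"xyz":[0,0,0],"fingers":70},{"twist":[0,0,-6],"xyz":[0,0,0],"fingers":70},{"twist":[0,0,-6],"xyz":[0,0,0],"fingers":70}]'
python3 -m inch '[{"twist":[0,0,-6],"xyz":[0,0,0],"fingers":70},{"twist":[0,0,-6],"xyz":[0,0,0],"fingers":70},{"twist":[0,0,-6],"xyz":[0,0,0],"fingers":70},{"twist":[0,0,-6],"xyz":[0,0,0],"fingers":70},{"twist":[0,0,-6],"xyz":[0,0,0],"fingers":70}]'
python3 -m inch '[{"twist":[0,0,-6],"xyz":[0,0,0],"fingers":70},{"twist":[0,0,-6],"xyz":[0,0,0],"fingers":70},{"twist":[0,0,-6],"xyz":[0,0,0],"fingers":70},{"twist":[0,0,-6],"xyz":[0,0,0],"fingers":70},{"twist":[0,0,-6],"xyz":[0,0,0],"fingers":70}]'
python3 -m inch '[{"twist":[0,0,-5],"xyz":[0,0,0],"fingers":70},{"twist":[0,0,0],"xyz":[0,0,0],"fingers":70},{"twist":[0,0,0],"xyz":[0,0,0],"fingers":70}]'
python3 -c "
from h import *
plan([0,0,0],[(574,-262,110),(574,-262,4)])
print(state()['qpos'].round(2))
t,c,_=fit([.578,-.157,-.11,1.53,1.53,1.53,1.55]); print(t.round(3),c)"
```

```text
time: 17.72
eef_pos: [0.5637, -0.2687, 0.1082]
ee_rot: [3.13, -0.126, -0.005]
force: [0.8, 0.2, -0.3]
opening: 0.0002
finger_force: 0.0
time: 18.13
eef_pos: [0.563, -0.2677, 0.1081]
ee_rot: [3.055, 0.696, -0.009]
force: [0.1, 0.6, 0.1]
opening: 0.0591
finger_force: 0.0
time: 18.55
eef_pos: [0.563, -0.2676, 0.1082]
ee_rot: [2.773, 1.464, -0.011]
force: [0.5, 0.6, -0.6]
opening: 0.0595
finger_force: 0.0
time: 18.97
eef_pos: [0.563, -0.2676, 0.1082]
ee_rot: [2.301, 2.133, -0.013]
force: [0.3, -0.1, -0.3]
opening: 0.0595
finger_force: 0.0
time: 19.22
eef_pos: [0.5632, -0.2679, 0.1086]
ee_rot: [2.214, 2.223, -0.013]
force: [-0.6, -0.3, 0.9]
opening: 0.0596
finger_force: 0.0
t 19.22 tcp tray mm [ 563.2 -267.9  108.6] F [-0.6 -0.3  0.9]
[ 5.8 10.9 -1.4] len 12.4
[  0.9   0.3 106. ] len 106.0
[[-0.0, 1.0, -0.0], [1.0, 0.0, -0.01], [-0.01, -0.0, -1.0]]
[ 0.17  0.64  0.28  1.94 -0.28  0.6   0.64]
[ 0.578 -0.158 -0.108  1.558  1.477  1.566  1.651] 599.6875
```

```bash

python3 -m inch '[{"twist":[0,0,0],"xyz":[0,11,26],"fingers":70},{"twist":[0,0,0],"xyz":[0,0,26],"fingers":70},{"twist":[0,0,0],"xyz":[0,0,26],"fingers":70},{"twist":[0,0,0],"xyz":[0,0,26],"fingers":70},{"twist":[0,0,0],"xyz":[0,0,0],"fingers":70}]'
python3 -m inch '[{"twist":[0,0,0],"xyz":[10,0,0],"fingers":70},{"twist":[0,0,0],"xyz":[10,0,0],"fingers":70},{"twist":[0,0,0],"xyz":[10,0,0],"fingers":70},{"twist":[0,0,0],"xyz":[8,0,0],"fingers":70},{"twist":[0,0,0],"xyz":[8,0,0],"fingers":70}]'
python3 -m inch '[{"twist":[0,0,0],"xyz":[8,0,0],"fingers":70},{"twist":[0,0,0],"xyz":[8,0,0],"fingers":70},{"twist":[0,0,0],"xyz":[8,0,0],"fingers":70},{"twist":[0,0,0],"xyz":[8,0,0],"fingers":70},{"twist":[0,0,0],"xyz":[8,0,0],"fingers":70}]'
python3 -m inch '[{"twist":[0,0,0],"xyz":[8,0,0],"fingers":70},{"twist":[0,0,0],"xyz":[8,0,0],"fingers":70},{"twist":[0,0,0],"xyz":[8,0,0],"fingers":70},{"twist":[0,0,0],"xyz":[8,0,0],"fingers":70},{"twist":[0,0,0],"xyz":[0,0,0],"fingers":70}]'
python3 -c "
from h import *
plan([0,0,0],[(574,-4,4)])
t,c,_=fit([.577,-.09,0,1.53,1.53,1.53,1.55]); print(t.round(3),c)
p=snapshot('top'); cv2.imwrite('pics/t4.png',cv2.resize(p['frame'][140:290,260:460],None,fx=3,fy=3))"
```

```text
time: 19.73
eef_pos: [0.5713, -0.267, 0.0008]
ee_rot: [-2.213, -2.227, 0.018]
force: [-1.3, 0.9, -0.9]
opening: 0.0601
finger_force: 0.0
time: 20.15
eef_pos: [0.5755, -0.2215, 0.0065]
ee_rot: [2.207, 2.225, -0.011]
force: [-0.0, -2.3, -0.2]
opening: 0.0598
finger_force: 0.0
time: 20.57
eef_pos: [0.5749, -0.1848, 0.0058]
ee_rot: [2.208, 2.22, -0.013]
force: [-0.7, -6.0, 7.2]
opening: 0.0597
finger_force: 0.0
time: 20.98
eef_pos: [0.575, -0.1511, 0.0056]
ee_rot: [2.207, 2.223, -0.012]
force: [0.5, -1.9, 7.4]
opening: 0.0602
finger_force: 0.0
t 20.98 tcp tray mm [ 575.  -151.1    5.6] F [ 0.5 -1.9  7.4]
[ 1.471e+02  0.000e+00 -1.000e-01] len 147.1
[[-0.01, 1.0, 0.0], [1.0, 0.01, -0.01], [-0.01, 0.0, -1.0]]
[ 0.575 -0.089  0.012  1.551  1.538  1.604  1.684] 829.3125
```

View pics/t4.png

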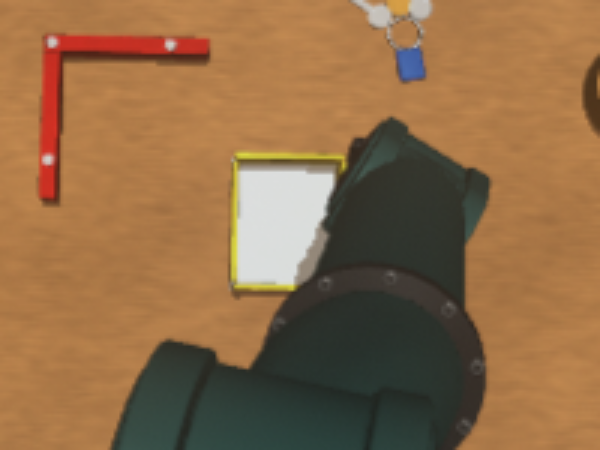

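The tray is now square in the view, with its far-left corner at about (235,155), and it follows the push cleanly. I'll raise slightly to relieve the vertical force and keep pushing.

```bash

python3 -m inch '[{"twist":[0,0,0],"xyz":[0,0,-3],"fingers":70},{"twist":[0,0,0],"xyz":[8,0,0],"fingers":70},{"twist":[0,0,0],"xyz":[8,0,0],"fingers":70},{"twist":[0,0,0],"xyz":[8,0,0],"fingers":70},{"twist":[0,0,0],"xyz":[8,0,0],"fingers":70}]'
python3 -m inch '[{"twist":[0,0,0],"xyz":[8,0,0],"fingers":70},{"twist":[0,0,0],"xyz":[8,0,0],"fingers":70},{"twist":[0,0,0],"xyz":[8,0,0],"fingers":70},{"twist":[0,0,0],"xyz":[8,0,0],"fingers":70},{"twist":[0,0,0],"xyz":[8,0,0],"fingers":70}]'
python3 -m inch '[{"twist":[0,0,0],"xyz":[8,0,0],"fingers":70},{"twist":[0,0,0],"xyz":[8,0,0],"fingers":70},{"twist":[0,0,0],"xyz":[8,0,0],"fingers":70},{"twist":[0,0,0],"xyz":[8,0,0],"fingers":70},{"twist":[0,0,0],"xyz":[8,0,0],"fingers":70}]'
python3 -m inch '[{"twist":[0,0,0],"xyz":[8,0,0],"fingers":70},{"twist":[0,0,0],"xyz":[8,0,0],"fingers":70},{"twist":[0,0,0],"xyz":[8,0,0],"fingers":70},{"twist":[0,0,0],"xyz":[4,0,0],"fingers":70},{"twist":[0,0,0],"xyz":[0,0,0],"fingers":70}]'
python3 -c "
from h import *
t,c,_=fit([.575,.058,0.01,1.53,1.53,1.53,1.55],cams=('scene',)); print(t.round(3),c)
plan([0,0,0],[(574,-60,100)])"
```

```text
time: 21.55
eef_pos: [0.5731, -0.1174, 0.0068]
ee_rot: [2.21, 2.226, -0.013]
force: [0.6, -3.3, 1.6]
opening: 0.0601
finger_force: 0.0
time: 21.97
eef_pos: [0.5732, -0.0781, 0.0066]
ee_rot: [2.209, 2.225, -0.013]
force: [-0.2, -2.7, 0.2]
opening: 0.0595
finger_force: 0.0
time: 22.38
eef_pos: [0.573, -0.0382, 0.0063]
ee_rot: [2.21, 2.225, -0.013]
force: [0.9, -2.4, 1.0]
opening: 0.0597
finger_force: 0.0
time: 22.8
eef_pos: [0.5729, -0.0087, 0.006]
ee_rot: [2.208, 2.228, -0.012]
force: [-0.1, -0.1, 1.8]
opening: 0.0597
finger_force: 0.0
[0.572 0.052 0.023 1.441 1.537 1.691 1.629] 264.6875
t 22.85 tcp tray mm [572.8  -9.    6. ] F [0.7 0.3 0.9]
[-51.8   0.6 -93.6] len 107.0
[[-0.01, 1.0, -0.0], [1.0, 0.01, -0.01], [-0.01, -0.0, -1.0]]
```

```bash

python3 -m inch '[{"twist":[0,0,0],"xyz":[-20,0,0],"fingers":70},{"twist":[0,0,0],"xyz":[-30,0,-20],"fingers":70},{"twist":[0,0,0],"xyz":[0,0,-35],"fingers":70},{"twist":[0,0,0],"xyz":[0,0,-35],"fingers":70},{"twist":[0,0,6],"xyz":[0,0,0],"fingers":70}]'
python3 -m inch '[{"twist":[0,0,6],"xyz":[0,0,0],"fingers":70},{"twist":[0,0,6],"xyz":[0,0,0],"fingers":70},{"twist":[0,0,6],"xyz":[0,0,0],"fingers":70},{"twist":[0,0,6],"xyz":[0,0,0],"fingers":70},{"twist":[0,0,6],"xyz":[0,0,0],"fingers":70}]'
python3 -m inch '[{"twist":[0,0,6],"xyz":[0,0,0],"fingers":70},{"twist":[0,0,6],"xyz":[0,0,0],"fingers":70},{"twist":[0,0,6],"xyz":[0,0,0],"fingers":70},{"twist":[0,0,6],"xyz":[0,0,0],"fingers":70},{"twist":[0,0,6],"xyz":[0,0,0],"fingers":70}]'
python3 -m inch '[{"twist":[0,0,6],"xyz":[0,0,0],"fingers":70},{"twist":[0,0,6],"xyz":[0,0,0],"fingers":70},{"twist":[0,0,6],"xyz":[0,0,0],"fingers":70},{"twist":[0,0,6],"xyz":[0,0,0],"fingers":70},{"twist":[0,0,0],"xyz":[0,0,0],"fingers":60}]'
python3 -m inch '[{"twist":[0,0,0],"xyz":[-24,-28,0],"fingers":60},{"twist":[0,0,0],"xyz":[-24,-28,0],"fingers":60},{"twist":[0,0,0],"xyz":[-24,-28,0],"fingers":60},{"twist":[0,0,0],"xyz":[-24,-28,0],"fingers":60},{"twist":[0,0,0],"xyz":[0,0,0],"fingers":60}]'
python3 -c "
from h import *
plan([0,0,0],[(474,55,100),(474,55,8),(500,55,8)])
t,c,_=fit([.574,.055,0.01,1.53,1.53,1.53,1.55]); print(t.round(3),c)
print(state()['qpos'].round(2),fitstop([.726,.122,.01]))"
```

```text
time: 23.27
eef_pos: [0.5768, -0.0613, 0.1018]
ee_rot: [2.323, 2.098, -0.001]
force: [0.6, 0.3, -0.1]
opening: 0.0597
finger_force: 0.0
time: 23.68
eef_pos: [0.5728, -0.0591, 0.0962]
ee_rot: [2.792, 1.427, -0.01]
force: [0.0, -0.5, -0.3]
opening: 0.0599
finger_force: 0.0
time: 24.1
eef_pos: [0.5728, -0.059, 0.0961]
ee_rot: [3.065, 0.655, -0.007]
force: [-0.1, 0.9, -0.8]
opening: 0.0599
finger_force: 0.0
time: 24.52
eef_pos: [0.5728, -0.0589, 0.0957]
ee_rot: [3.132, 0.01, -0.006]
force: [-0.6, 0.8, 0.0]
opening: 0.0515
finger_force: 0.0
time: 24.93
eef_pos: [0.4689, 0.058, 0.094]
ee_rot: [3.138, 0.028, -0.02]
force: [-1.1, 0.6, -0.1]
opening: 0.051
finger_force: 0.0
t 24.93 tcp tray mm [468.9  58.   94. ] F [-1.1  0.6 -0.1]
[ 5.   3.1 -6.1] len 8.5
[ 1.2 -0.3 92. ] len 92.0
[26.   0.5 -0.3] len 26.0
[[1.0, 0.02, -0.01], [0.02, -1.0, -0.0], [-0.01, 0.0, -1.0]]
[0.575 0.053 0.023 1.542 1.561 1.569 1.527] 713.5
[-0.74  0.65  0.74  2.27 -0.89  0.54 -0.85] (array([0.72721409, 0.12118014, 0.00148129]), np.float64(430.25))
```

```bash

python3 -m inch '[{"twist":[0,0,0],"xyz":[0,3,22],"fingers":60},{"twist":[0,0,0],"xyz":[0,0,22],"fingers":60},{"twist":[0,0,0],"xyz":[0,0,22],"fingers":60},{"twist":[0,0,0],"xyz":[0,0,20],"fingers":60},{"twist":[0,0,0],"xyz":[0,0,0],"fingers":60}]'
python3 -m inch '[{"twist":[0,0,0],"xyz":[8,0,0],"fingers":60},{"twist":[0,0,0],"xyz":[8,0,0],"fingers":60},{"twist":[0,0,0],"xyz":[8,0,0],"fingers":60},{"twist":[0,0,0],"xyz":[8,0,0],"fingers":60},{"twist":[0,0,0],"xyz":[8,0,0],"fingers":60}]'
python3 -m inch '[{"twist":[0,0,0],"xyz":[8,0,0],"fingers":60},{"twist":[0,0,0],"xyz":[8,0,0],"fingers":60},{"twist":[0,0,0],"xyz":[8,0,0],"fingers":60},{"twist":[0,0,0],"xyz":[8,0,0],"fingers":60},{"twist":[0,0,0],"xyz":[8,0,0],"fingers":60}]'
python3 -m inch '[{"twist":[0,0,0],"xyz":[8,0,0],"fingers":60},{"twist":[0,0,0],"xyz":[8,0,0],"fingers":60},{"twist":[0,0,0],"xyz":[8,0,0],"fingers":60},{"twist":[0,0,0],"xyz":[4,0,0],"fingers":60},{"twist":[0,0,0],"xyz":[0,0,0],"fingers":60}]'
python3 -c "
from h import *
plan([0,0,0],[(596,58,8)])
t,c,_=fit([.66,.055,0.01,1.53,1.53,1.53,1.55],cams=('scene',)); print(t.round(3),c)"
```

```text
time: 25.55
eef_pos: [0.4765, 0.0459, 0.0073]
ee_rot: [3.131, 0.007, -0.007]
force: [-0.1, 0.2, 0.5]
opening: 0.0516
finger_force: 0.0
time: 25.97
eef_pos: [0.5162, 0.0477, 0.0104]
ee_rot: [3.132, 0.012, -0.005]
force: [-5.1, 0.2, 6.7]
opening: 0.0513
finger_force: 1.5
time: 26.38
eef_pos: [0.5556, 0.0479, 0.0103]
ee_rot: [3.132, 0.012, -0.006]
force: [-4.1, -0.4, 7.0]
opening: 0.0512
finger_force: 1.5
time: 26.8
eef_pos: [0.5859, 0.0481, 0.0103]
ee_rot: [3.131, 0.012, 0.001]
force: [-1.8, -0.1, 4.6]
opening: 0.0511
finger_force: 0.0
t 26.8 tcp tray mm [585.9  48.1  10.3] F [-1.8 -0.1  4.6]
[10.2 -9.8  2.2] len 14.3
[[1.0, 0.01, 0.0], [0.01, -1.0, -0.01], [0.0, 0.01, -1.0]]
[0.653 0.053 0.01  1.398 1.558 1.712 1.549] 439.4375
```

```bash

python3 -m inch '[{"twist":[0,0,0],"xyz":[0,0,-3],"fingers":60},{"twist":[0,0,0],"xyz":[3,0,0],"fingers":60},{"twist":[0,0,0],"xyz":[2,0,0],"fingers":60}]'
python3 -m inch '[{"twist":[0,0,0],"xyz":[2,0,0],"fingers":60},{"twist":[0,0,0],"xyz":[0,0,0],"fingers":60}]'
python3 -m inch '[{"twist":[0,0,0],"xyz":[2,0,0],"fingers":60},{"twist":[0,0,0],"xyz":[0,0,0],"fingers":60}]'
python3 -m inch '[{"twist":[0,0,0],"xyz":[2,0,0],"fingers":60},{"twist":[0,0,0],"xyz":[0,0,0],"fingers":60}]'
python3 -c "
from h import *
t,c,_=fit([.665,.055,0.01,1.53,1.53,1.53,1.55]); print(t.round(3),c)
p=snapshot('scene'); cv2.imwrite('pics/s5.png',cv2.resize(p['frame'][130:290,220:420],None,fx=3.5,fy=3.5))"
```

```text
time: 27.1
eef_pos: [0.5886, 0.0483, 0.0124]
ee_rot: [3.132, 0.011, -0.005]
force: [-3.3, -1.4, 2.7]
opening: 0.0512
finger_force: 1.7
time: 27.27
eef_pos: [0.5911, 0.0484, 0.0122]
ee_rot: [3.132, 0.011, -0.004]
force: [-1.9, 0.1, 1.3]
opening: 0.0516
finger_force: 1.3
time: 27.43
eef_pos: [0.5937, 0.0484, 0.0122]
ee_rot: [3.132, 0.011, -0.002]
force: [-1.0, -0.6, -1.1]
opening: 0.0514
finger_force: 0.9
time: 27.6
eef_pos: [0.5949, 0.0485, 0.0121]
ee_rot: [3.132, 0.011, -0.005]
force: [-4.9, 0.9, 1.4]
opening: 0.0513
finger_force: 1.8
[0.665 0.053 0.02  1.51  1.567 1.668 1.555] 1904.625
```

View pics/s5.png

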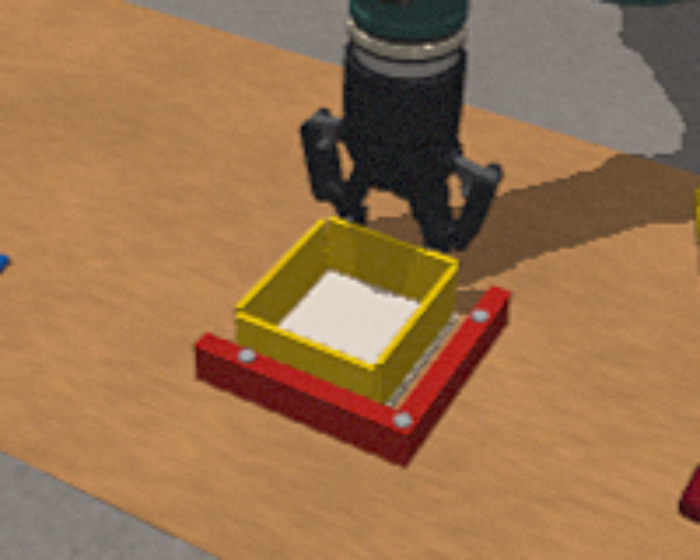

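The tray is upright and against the far bar along the edge from (240,345) to (385,400). A gap of roughly 15 mm to the left bar remains.

```bash

python3 -m inch '[{"twist":[0,0,0],"xyz":[2,0,0],"fingers":60},{"twist":[0,0,0],"xyz":[0,0,0],"fingers":60}]'
python3 -m inch '[{"twist":[0,0,0],"xyz":[2,0,0],"fingers":60},{"twist":[0,0,0],"xyz":[0,0,0],"fingers":60}]'
```

```text
time: 27.92
eef_pos: [0.5949, 0.0485, 0.0121]
ee_rot: [3.133, 0.011, -0.01]
force: [-8.1, 0.5, 3.8]
opening: 0.0514
finger_force: 3.7
time: 28.08
eef_pos: [0.5949, 0.0486, 0.0121]
ee_rot: [3.134, 0.011, -0.016]
force: [-11.2, 1.4, 6.3]
opening: 0.051
finger_force: 5.4
```

```bash

python3 -m inch '[{"twist":[0,0,0],"xyz":[-10,0,0],"fingers":60},{"twist":[0,0,0],"xyz":[-20,0,-10],"fingers":60},{"twist":[0,0,0],"xyz":[0,0,-30],"fingers":60},{"twist":[0,0,0],"xyz":[0,0,-30],"fingers":60},{"twist":[0,0,0],"xyz":[0,0,-20],"fingers":60}]'
python3 -m inch '[{"twist":[0,0,0],"xyz":[20,22,0],"fingers":60},{"twist":[0,0,0],"xyz":[20,22,0],"fingers":60},{"twist":[0,0,0],"xyz":[20,22,0],"fingers":60},{"twist":[0,0,0],"xyz":[20,22,0],"fingers":60},{"twist":[0,0,-6],"xyz":[0,0,0],"fingers":60}]'
python3 -m inch '[{"twist":[0,0,-6],"xyz":[0,0,0],"fingers":60},{"twist":[0,0,-6],"xyz":[0,0,0],"fingers":60},{"twist":[0,0,-6],"xyz":[0,0,0],"fingers":60},{"twist":[0,0,-6],"xyz":[0,0,0],"fingers":60},{"twist":[0,0,-6],"xyz":[0,0,0],"fingers":60}]'
python3 -m inch '[{"twist":[0,0,-6],"xyz":[0,0,0],"fingers":60},{"twist":[0,0,-6],"xyz":[0,0,0],"fingers":60},{"twist":[0,0,-6],"xyz":[0,0,0],"fingers":60},{"twist":[0,0,-6],"xyz":[0,0,0],"fingers":60},{"twist":[0,0,-6],"xyz":[0,0,0],"fingers":60}]'
python3 -m inch '[{"twist":[0,0,-6],"xyz":[0,0,0],"fingers":60},{"twist":[0,0,-6],"xyz":[0,0,0],"fingers":60},{"twist":[0,0,-6],"xyz":[0,0,0],"fingers":60},{"twist":[0,0,-6],"xyz":[0,0,0],"fingers":60},{"twist":[0,0,0],"xyz":[0,0,0],"fingers":60}]'
python3 -m inch '[{"twist":[0,0,0],"xyz":[0,0,0],"fingers":60}]'
python3 -c "
from h import *
plan([0,0,0],[(655,-44,100),(655,-44,10),(655,-12,10)])
t,c,_=fit([.667,.055,0.01,1.53,1.53,1.53,1.55]); print(t.round(3),c)"
```

```text
time: 28.5
eef_pos: [0.5722, 0.0483, 0.1051]
ee_rot: [3.13, 0.01, 0.007]
force: [1.2, 0.3, 0.6]
opening: 0.0514
finger_force: 0.0
time: 28.92
eef_pos: [0.657, -0.0455, 0.1053]
ee_rot: [3.118, 0.17, 0.014]
force: [0.9, -0.7, -0.5]
opening: 0.0513
finger_force: 0.0
time: 29.33
eef_pos: [0.6525, -0.039, 0.1039]
ee_rot: [2.971, 0.985, -0.0]
force: [-0.7, -0.7, 0.0]
opening: 0.0511
finger_force: 0.0
time: 29.75
eef_pos: [0.6525, -0.0389, 0.104]
ee_rot: [2.616, 1.72, -0.005]
force: [0.3, -0.4, -0.6]
opening: 0.0511
finger_force: 0.0
time: 30.17
eef_pos: [0.6523, -0.0391, 0.1041]
ee_rot: [2.206, 2.223, -0.007]
force: [-0.3, 0.1, 0.6]
opening: 0.0515
finger_force: 0.0
time: 30.25
eef_pos: [0.6517, -0.0389, 0.1038]
ee_rot: [2.212, 2.219, -0.009]
force: [0.1, 0.1, 0.1]
opening: 0.0513
finger_force: 0.0
t 30.25 tcp tray mm [651.7 -38.9 103.8] F [0.1 0.1 0.1]
[-5.   3.3  3.9] len 7.2
[ 0.9 -0.2 90. ] len 90.0
[32.   0.1 -0.3] len 32.0
[[-0.0, 1.0, 0.0], [1.0, 0.0, -0.01], [-0.01, 0.0, -1.0]]
[0.666 0.055 0.024 1.55  1.563 1.622 1.547] 1667.0
```

```bash

python3 -m inch '[{"twist":[0,0,0],"xyz":[-5,3,24],"fingers":60},{"twist":[0,0,0],"xyz":[0,0,24],"fingers":60},{"twist":[0,0,0],"xyz":[0,0,24],"fingers":60},{"twist":[0,0,0],"xyz":[0,0,21],"fingers":60},{"twist":[0,0,0],"xyz":[0,0,0],"fingers":60}]'
python3 -m inch '[{"twist":[0,0,0],"xyz":[8,0,0],"fingers":60},{"twist":[0,0,0],"xyz":[8,0,0],"fingers":60},{"twist":[0,0,0],"xyz":[8,0,0],"fingers":60},{"twist":[0,0,0],"xyz":[6,0,0],"fingers":60},{"twist":[0,0,0],"xyz":[4,0,0],"fingers":60}]'
python3 -m inch '[{"twist":[0,0,0],"xyz":[4,0,0],"fingers":60},{"twist":[0,0,0],"xyz":[4,0,0],"fingers":60},{"twist":[0,0,0],"xyz":[4,0,0],"fingers":60},{"twist":[0,0,0],"xyz":[0,0,0],"fingers":60}]'
python3 -m inch '[{"twist":[0,0,0],"xyz":[2,0,0],"fingers":60},{"twist":[0,0,0],"xyz":[2,0,0],"fingers":60},{"twist":[0,0,0],"xyz":[0,0,0],"fingers":60}]'
```

```text
time: 30.77
eef_pos: [0.6503, -0.0439, 0.0062]
ee_rot: [2.214, 2.227, -0.02]
force: [-0.5, 0.3, -0.3]
opening: 0.0516
finger_force: 0.0
time: 31.18
eef_pos: [0.6539, -0.0081, 0.0112]
ee_rot: [2.206, 2.226, -0.009]
force: [-0.3, 0.2, 2.5]
opening: 0.0513
finger_force: 0.6
time: 31.52
eef_pos: [0.6538, -0.0003, 0.011]
ee_rot: [2.209, 2.22, -0.013]
force: [-0.3, -3.3, 6.1]
opening: 0.0511
finger_force: 1.4
time: 31.77
eef_pos: [0.6538, 0.0027, 0.0111]
ee_rot: [2.21, 2.219, -0.013]
force: [0.2, -3.7, 6.6]
opening: 0.0514
finger_force: 2.3
```

```bash

python3 -m inch '[{"twist":[0,0,0],"xyz":[2,0,-2],"fingers":60},{"twist":[0,0,0],"xyz":[2,0,0],"fingers":60},{"twist":[0,0,0],"xyz":[0,0,0],"fingers":60}]'
python3 -m inch '[{"twist":[0,0,0],"xyz":[2,0,0],"fingers":60},{"twist":[0,0,0],"xyz":[0,0,0],"fingers":60}]'
python3 -m inch '[{"twist":[0,0,0],"xyz":[2,0,0],"fingers":60},{"twist":[0,0,0],"xyz":[0,0,0],"fingers":60}]'
python3 -m inch '[{"twist":[0,0,0],"xyz":[2,0,0],"fingers":60},{"twist":[0,0,0],"xyz":[0,0,0],"fingers":60}]'
python3 -c "
from h import *
t,c,_=fit([.667,.065,0.01,1.53,1.53,1.53,1.55],cams=('scene',)); print(t.round(3),c)"
```

```text
time: 32.02
eef_pos: [0.6527, 0.0091, 0.0119]
ee_rot: [2.21, 2.224, -0.014]
force: [-0.2, -3.5, 3.5]
opening: 0.0512
finger_force: 1.9
time: 32.18
eef_pos: [0.6526, 0.0092, 0.0119]
ee_rot: [2.21, 2.221, -0.016]
force: [-1.1, -6.8, 2.8]
opening: 0.051
finger_force: 3.2
time: 32.35
eef_pos: [0.6526, 0.0093, 0.0119]
ee_rot: [2.21, 2.219, -0.018]
force: [-1.1, -8.4, 2.2]
opening: 0.0515
finger_force: 4.4
time: 32.52
eef_pos: [0.6525, 0.0093, 0.012]
ee_rot: [2.21, 2.216, -0.02]
force: [-0.4, -11.2, 2.1]
opening: 0.0514
finger_force: 5.7
[0.661 0.068 0.019 1.412 1.537 1.721 1.648] 679.625
```

The tray has stopped against the left bar. I'll back off and check.

```bash

python3 -m inch '[{"twist":[0,0,0],"xyz":[-10,0,0],"fingers":60},{"twist":[0,0,0],"xyz":[-25,0,-10],"fingers":60},{"twist":[0,0,0],"xyz":[-10,0,-35],"fingers":60},{"twist":[0,0,0],"xyz":[-10,0,-35],"fingers":60},{"twist":[0,0,0],"xyz":[-25,0,-25],"fingers":60}]'
python3 -m inch '[{"twist":[0,0,0],"xyz":[-25,0,0],"fingers":60},{"twist":[0,0,0],"xyz":[-25,0,0],"fingers":60},{"twist":[0,0,0],"xyz":[0,0,0],"fingers":60}]'
python3 -c "
from h import *
t,c,pp=fit([.667,.069,0.01,1.53,1.53,1.53,1.55]); print(t.round(3),c); print(fitstop([.726,.122,.01]))
a=[cv2.resize(p[0]['frame'][r:r+110,q:q+110],(390,390),interpolation=cv2.INTER_CUBIC) for p,r,q in zip(pp,(130,180),(255,265))]
cv2.imwrite('pics/c6.png',np.hstack(a)); plan([0,0,0],[(580,70,110)])"
```

```text
time: 32.98
eef_pos: [0.654, -0.0575, 0.1186]
ee_rot: [2.205, 2.235, -0.007]
force: [0.7, 0.9, 0.7]
opening: 0.0511
finger_force: 0.0
time: 33.23
eef_pos: [0.6534, -0.119, 0.119]
ee_rot: [2.214, 2.216, -0.015]
force: [-0.6, -0.8, -0.4]
opening: 0.0514
finger_force: 0.0
[0.665 0.07  0.012 1.525 1.563 1.591 1.583] 1207.8125
(array([0.7271238 , 0.12117202, 0.00147092]), np.float64(633.0625))
t 33.43 tcp tray mm [ 653.5 -110.3  117. ] F [-0.2  0.2 -0.5]
[181.  -71.8   6. ] len 194.8
[[-0.01, 1.0, -0.0], [1.0, 0.01, -0.01], [-0.01, -0.0, -1.0]]
```

View pics/c6.png

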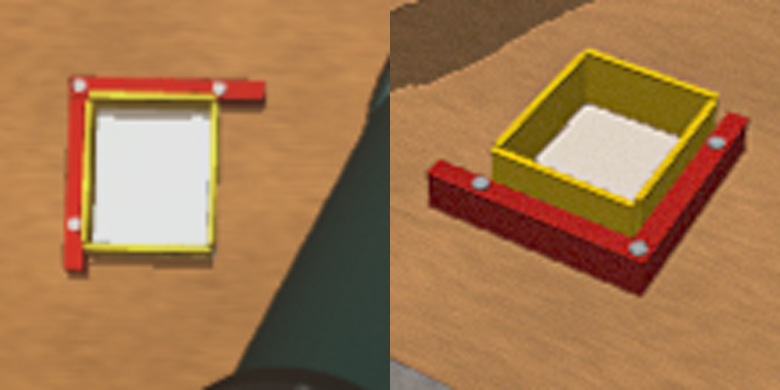

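Both edges look flush: the far edge at y≈92 and the left edge at x≈85 in the left half of the picture. The fit puts x at 2 mm short of home, so I'll confirm with one more gentle push at the near side.

```bash

python3 -m inch '[{"twist":[0,0,6],"xyz":[0,0,0],"fingers":60},{"twist":[0,0,6],"xyz":[0,0,0],"fingers":60},{"twist":[0,0,6],"xyz":[0,0,0],"fingers":60},{"twist":[0,0,6],"xyz":[0,0,0],"fingers":60},{"twist":[0,0,6],"xyz":[0,0,0],"fingers":60}]'
python3 -m inch '[{"twist":[0,0,6],"xyz":[0,0,0],"fingers":60},{"twist":[0,0,6],"xyz":[0,0,0],"fingers":60},{"twist":[0,0,6],"xyz":[0,0,0],"fingers":60},{"twist":[0,0,6],"xyz":[0,0,0],"fingers":60},{"twist":[0,0,6],"xyz":[0,0,0],"fingers":60}]'
python3 -m inch '[{"twist":[0,0,6],"xyz":[0,0,0],"fingers":60},{"twist":[0,0,6],"xyz":[0,0,0],"fingers":60},{"twist":[0,0,6],"xyz":[0,0,0],"fingers":60},{"twist":[0,0,6],"xyz":[0,0,0],"fingers":60},{"twist":[0,0,6],"xyz":[0,0,0],"fingers":60}]'
python3 -m inch '[{"twist":[0,0,0],"xyz":[-20,0,0],"fingers":60},{"twist":[0,0,0],"xyz":[-20,-30,0],"fingers":60},{"twist":[0,0,0],"xyz":[-20,-30,0],"fingers":60},{"twist":[0,0,0],"xyz":[-20,-30,0],"fingers":60},{"twist":[0,0,0],"xyz":[-20,-30,0],"fingers":60}]'
python3 -m inch '[{"twist":[0,0,0],"xyz":[0,-30,0],"fingers":60},{"twist":[0,0,0],"xyz":[0,-25,0],"fingers":60},{"twist":[0,0,0],"xyz":[0,0,0],"fingers":60},{"twist":[0,0,0],"xyz":[0,0,0],"fingers":60}]'
python3 -c "
from h import *
plan([0,0,0],[(560,66,110),(560,66,12),(592,66,12)])"
```

```text
time: 33.85
eef_pos: [0.6537, -0.1099, 0.117]
ee_rot: [2.712, 1.576, -0.01]
force: [-0.1, -0.3, 0.5]
opening: 0.0512
finger_force: 0.0
time: 34.27
eef_pos: [0.6538, -0.1098, 0.1169]
ee_rot: [3.026, 0.82, -0.008]
force: [-0.3, 0.0, -0.3]
opening: 0.0512
finger_force: 0.0
time: 34.68
eef_pos: [0.6538, -0.1098, 0.1168]
ee_rot: [3.134, 0.009, -0.005]
force: [0.2, -0.1, 0.1]
opening: 0.0512
finger_force: 0.0
time: 35.1
eef_pos: [0.5514, 0.0098, 0.116]
ee_rot: [3.133, 0.016, -0.005]
force: [1.2, 0.9, 0.1]
opening: 0.0512
finger_force: 0.0
time: 35.43
eef_pos: [0.5519, 0.0656, 0.1153]
ee_rot: [3.133, 0.023, -0.005]
force: [-1.0, -0.2, -0.6]
opening: 0.0512
finger_force: 0.0
t 35.43 tcp tray mm [551.9  65.6 115.3] F [-1.  -0.2 -0.6]
[ 8.2 -0.3  5.3] len 9.7
[ 0.3 -0.8 98. ] len 98.0
[32.   0.5 -0.1] len 32.0
[[1.0, 0.01, -0.0], [0.01, -1.0, -0.01], [-0.0, 0.01, -1.0]]
```

```bash

python3 -m inch '[{"twist":[0,0,0],"xyz":[0,0,26],"fingers":60},{"twist":[0,0,0],"xyz":[0,0,26],"fingers":60},{"twist":[0,0,0],"xyz":[0,0,26],"fingers":60},{"twist":[0,0,0],"xyz":[0,0,23],"fingers":60},{"twist":[0,0,0],"xyz":[0,0,0],"fingers":60}]'
python3 -m inch '[{"twist":[0,0,0],"xyz":[10,0,0],"fingers":60},{"twist":[0,0,0],"xyz":[10,0,0],"fingers":60},{"twist":[0,0,0],"xyz":[10,0,0],"fingers":60},{"twist":[0,0,0],"xyz":[6,0,0],"fingers":60},{"twist":[0,0,0],"xyz":[4,0,0],"fingers":60}]'
python3 -m inch '[{"twist":[0,0,0],"xyz":[2,0,0],"fingers":60},{"twist":[0,0,0],"xyz":[0,0,0],"fingers":60}]'
python3 -m inch '[{"twist":[0,0,0],"xyz":[2,0,0],"fingers":60},{"twist":[0,0,0],"xyz":[0,0,0],"fingers":60}]'
```

```text
time: 35.85
eef_pos: [0.5497, 0.0599, 0.0119]
ee_rot: [3.132, 0.01, -0.013]
force: [-0.2, 0.4, -0.1]
opening: 0.0514
finger_force: 0.0
time: 36.27
eef_pos: [0.5943, 0.0603, 0.0164]
ee_rot: [3.131, 0.012, 0.001]
force: [-4.6, -0.4, 2.1]
opening: 0.0512
finger_force: 2.2
time: 36.43
eef_pos: [0.5942, 0.0602, 0.0155]
ee_rot: [3.131, 0.011, -0.003]
force: [-1.6, -0.2, 0.5]
opening: 0.0512
finger_force: 0.5
time: 36.6
eef_pos: [0.5948, 0.0601, 0.0152]
ee_rot: [3.132, 0.01, -0.007]
force: [-3.1, -0.1, 2.6]
opening: 0.0512
finger_force: 2.1
```

```bash

python3 -m inch '[{"twist":[0,0,0],"xyz":[2,0,0],"fingers":60},{"twist":[0,0,0],"xyz":[0,0,0],"fingers":60}]'
python3 -m inch '[{"twist":[0,0,0],"xyz":[2,0,0],"fingers":60},{"twist":[0,0,0],"xyz":[0,0,0],"fingers":60}]'
python3 -m inch '[{"twist":[0,0,0],"xyz":[-10,0,0],"fingers":60},{"twist":[0,0,0],"xyz":[-25,0,-10],"fingers":60},{"twist":[0,0,0],"xyz":[-10,0,-35],"fingers":60},{"twist":[0,0,0],"xyz":[-10,0,-35],"fingers":60},{"twist":[0,0,0],"xyz":[-20,20,-25],"fingers":60}]'
python3 -m inch '[{"twist":[0,0,0],"xyz":[0,0,0],"fingers":60},{"twist":[0,0,0],"xyz":[0,0,0],"fingers":60},{"twist":[0,0,0],"xyz":[0,0,0],"fingers":60},{"twist":[0,0,0],"xyz":[0,0,0],"fingers":60}]'
python3 -c "
from h import *
t,c,_=fit([.667,.069,0.01,1.53,1.53,1.53,1.55]); print(t.round(3),c); print(state()['force'],state()['eef_pos'])
p=snapshot('scene'); q=snapshot('top')
cv2.imwrite('pics/c7.png',np.hstack([cv2.resize(p['frame'][180:290,265:375],(390,390),interpolation=cv2.INTER_CUBIC),cv2.resize(q['frame'][130:240,255:365],(390,390),interpolation=cv2.INTER_CUBIC)]))"
```

```text
time: 36.77
eef_pos: [0.5949, 0.0602, 0.0149]
ee_rot: [3.133, 0.011, -0.012]
force: [-7.8, -0.2, 5.4]
opening: 0.0511
finger_force: 3.7
time: 36.93
eef_pos: [0.5948, 0.0602, 0.0147]
ee_rot: [3.134, 0.011, -0.018]
force: [-9.7, -0.7, 7.4]
opening: 0.0511
finger_force: 5.2
time: 37.35
eef_pos: [0.5292, 0.0449, 0.1222]
ee_rot: [3.133, 0.022, 0.007]
force: [1.4, -0.1, 0.5]
opening: 0.0514
finger_force: 0.0
time: 37.68
eef_pos: [0.5264, 0.0418, 0.1199]
ee_rot: [3.132, 0.013, -0.002]
force: [-0.2, 0.5, -0.0]
opening: 0.0518
finger_force: 0.0
[0.666 0.07  0.012 1.54  1.563 1.588 1.584] 1270.3125
[-0.87178945  0.21293311 -0.64012325] [0.52606232 0.04153334 0.11962929]
```

View pics/c7.png

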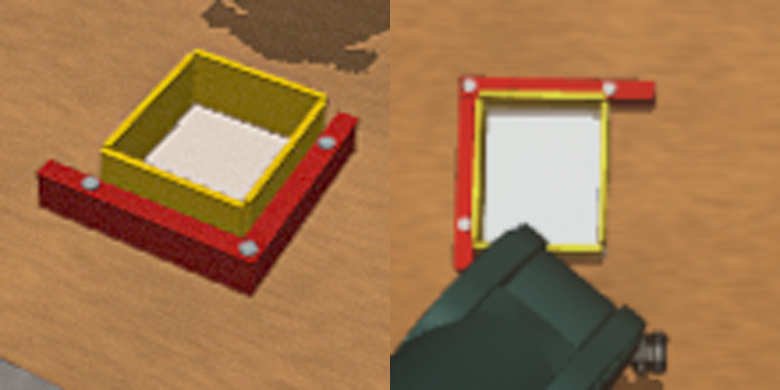

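The erected tray sits flush with both bars, meeting them near (248,205) on the left and (480,95) on the right. The robot is clear of it, so I'm handing in.

```bash
python3 -c "
from plant import sign_off
print(sign_off())"
```

```text
the job is handed in; nothing more can be done
None
```

I handed the job in at about 38 s: all four sides stand upright, the tray is against both bars of the corner stop (about 1 mm from home by the cameras), the other things were not touched as far as I could see, and the arm is clear; the hand-in returned no verdict.

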